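# Dock the top-heavy bench lamp without letting its mast fall

### The job

The mast of the yellow bench lamp is too top-heavy for its pivot spring and has sagged onto its stop. Take the lamp by its black grip block only, lift it a few centimetres clear of the bench and, still well away (over 20 cm) from the blue dock, get the mast upright by moving the base, and balance it there for five seconds. Then carry it to the dock, keeping the mast up, bring the mast into the dock's fork from the open front, set the lamp down gently on the dock plate between the rails and close to the back stop, let go, and finish once the mast has come to rest in the fork; leave everything else on the bench where it is.

Things in the scene. Friction and masses are not known exactly. Their poses are not given: they have to be found in the camera images.
- lamp: carry base of the bench lamp, 0.52 kg without mast (real masses within 15 percent): yellow slab 270 x 110 x 30 mm, x = -90 to +180 mm, y = -55 to +55 mm. Origin on its underside below the grip block; x points to the mast. A grey battery at x = -66 mm is 52 mm high. The whole lamp balances 21 mm ahead (+x) of the grip block, so grip firmly (about 80 N)
- lamp_grip (a point): grip point in the black block on the base, x = 0, y = 0, z = 64 mm in the lamp's frame (axes as the lamp's). The block is 50 mm long (x), 30 mm wide (y: grip it across y from above), from 30 to 80 mm above the underside; the slab below it extends 40 mm to each side, its top at 30 mm
- pivot (a point): pivot of the mast in the base: x = 140, y = 0, z = 64 mm in the lamp's frame (the grip point's height), axes as the lamp's. Spring towards square 0.20 N m/rad, oil damper 0.075 N m s/rad, no dry friction. Turning the base about its x axis drags the mast the same way through both: to raise the mast, tilt the base against its lean, then keep correcting
- mast (a joint): lean of the mast relative to the base, rad, about the base's +x axis (positive: towards the base's -y side); 0 is square to the base, stops at -0.3 and +0.3, at rest on +0.3 at the start. Mast and head 0.18 kg, centre of mass 211 mm above the pivot: gravity (0.37 N m/rad) beats the spring, so it falls from upright to either side, time constant about 0.5 s
- mast_mid (a point): point on the mast's axis 146 mm above the pivot (the fork's height when docked); its z axis runs up along the mast, x as the lamp's. The mast is an aluminium tube 22 mm in diameter
- mast_head (a point): centre of the white lamp head on top of the mast, 232 mm above the pivot: a cylinder 44 mm in diameter, 160 mm long across the base (y)
- dock: fixed blue dock, origin on the bench where the docked lamp's origin belongs, same axes, x to the back. Steel plate 6 mm thick to stand on, x = -100 to 200, 172 mm wide. Side rails 18 mm high, inner faces at y = -67 and 67 mm (12 mm free on each side of the lamp), from x = -60 mm. Back stop face at x = 192 mm, 30 mm high (12 mm ahead of a lamp docked at the origin)
- fork_mouth (a point): middle of the fork's open front: x = 105, y = 0, z = 210 mm in the dock's frame (same axes). Fork: two blue arms on a post behind the back stop, x = 124 to 220 mm, z = 200 to 220 mm, 64 mm free between them, ends flared to 110 mm wide at x = 102 mm; open to -x and upward. The docked mast rests on an arm, leaning up to 0.22 rad
- board: small blue circuit board 75 x 50 x 5 mm flat on the bench (bystander), origin under its centre
- spool: metal solder spool 60 mm in diameter, 47 mm high (bystander), origin under its centre
- tipcup: red cup 70 mm in diameter, 45 mm high (bystander), origin under its centre
- partsbin: grey divided parts bin 140 x 180 x 40 mm (bystander), origin under its centre

How it is judged (in metres and radians):
On the way, in this order (a step that is already met when the one before it is completed fails the run):
1. the lamp is held over 20 mm clear of the bench, over 0.2 m from the dock, with its mast within 0.12 rad of vertical and touching nothing, for 5 s (height (world z) of lamp above 0.02 m and horizontal distance between lamp and dock above 0.2 m and angle between mast_mid's own z axis and vertical below 0.12 rad and contact force between mast and anything else below 0.05 N), for 5 s.
2. the mast is inside the dock's fork, within 0.26 rad of vertical (x of mast_mid in the frame of dock between 0.118 and 0.16 m and y of mast_mid in the frame of dock between -0.032 and 0.032 m and angle between mast_mid's own z axis and vertical below 0.26 rad), for 0.3 s.
At the end, for the whole second after the job is handed in: the lamp stands flat and released on the dock plate between the rails (within 22 mm sideways, at most 22 mm short of its place, turned less than 0.2 rad), its mast in the fork within 0.26 rad of vertical, all at rest (x of lamp in the frame of dock between -0.022 and 0.016 m and y of lamp in the frame of dock between -0.022 and 0.022 m and height (world z) of lamp below 0.011 m and angle between lamp's own z axis and vertical below 0.05 rad and angle between the x axis of lamp and the x axis of dock, either way round below 0.2 rad and angle between mast_mid's own z axis and vertical below 0.26 rad and z of mast_mid in the frame of dock below 0.225 m and linear speed of lamp below 0.02 m/s and velocity of joint mast between -0.05 and 0.05 rad/s); the robot touches nothing.
It fails at once if the mast lies on its stop (lean to the base over 0.28 rad) within 0.2 m of the docked place (horizontal distance between lamp and dock below 0.2 m and (value of joint mast above 0.28 rad or value of joint mast below -0.28 rad)).
It fails at once if the mast is knocked or slams over (faster than 3 rad/s) (velocity of joint mast above 3 rad/s or velocity of joint mast below -3 rad/s).
It fails at once if the robot touches the mast or its head (contact force between any of the arm, the fingers and mast above 0.1 N).
It fails at once if the lamp is dropped or flung (faster than 0.6 m/s) or tipped by more than 0.6 rad (linear speed of lamp above 0.6 m/s or angle between lamp's own z axis and vertical above 0.6 rad).
It fails at once if a bystander is shifted by more than 30 mm (distance of any of board, spool, tipcup, partsbin from where it was at the start of the episode above 0.03 m).
It also fails if it takes over 72 s, if anything falls off the work surface, if the arm or the gripper's body presses on something with over 40 N, if the wrist force passes 120 N, or if a joint passes its speed limit or range.

### The arm

A 7-joint arm with a two-finger parallel gripper is mounted at the origin on the work surface. World frame = base frame: x ahead of the robot, y to its left, z up, the work surface at z = 0. Lengths are in mm, angles in rad, forces in N, time in s.
With the tool pointing down it reaches from about 425 to 875 mm from the base axis. Payload 9.9 kg.
Tool frame: the origin (TCP) lies midway between the tips of the shut fingers; the grasp point (between the pads) lies 19 mm behind it; z points along the fingers, y is the line along which they close (so a half turn about z gives the same grasp; the last joint's range is limited). The gripper opens to 85 mm and grips with 20 to 120 N. Pads are 22 mm wide; open, the fingers measure 114 mm over their backs; the gripper's body (76 mm by 85 mm) begins 54 mm behind the grasp point. The pads swing forward as they close: fully open they stand 13 mm farther back than shut.
Start: joints at [-1.393, 0.576, 0.025, 1.437, -0.015, 1.129, -0.057], TCP at [174.696, 652.005, 231.289] pointing down, gripper open.
Joint ranges: [-2.76, 2.76], [-0.34, 2.15], [-1.52, 1.57], [0.19, 2.46], [-1.09, 4.23], [0.17, 1.99], [-2.82, 2.82]. Speed limits (rad/s): [2.22, 2.22, 3.01, 3.01, 3.14, 3.14, 3.14].

### API

Orientations are given as a 3x3 rotation matrix whose columns are the frame's x, y, z axes.
In Python, from rig import ctrl gives the robot as it stands.
- The arm moves only by the tool jog_arm, never from a script. Its argument "commands" is a list of rows, each a list of 7 numbers: the shift along the tool's x, y, z in cm, then the turn, a rotation vector about the tool's x, y, z in degrees, then the opening, from -1 (shut) to 1 (fully open). In form: [[dx, dy, dz, rx, ry, rz, gripper], ...]. A call has 1 to 8 rows; each row is the pose to reach, as a shift and turn from the pose commanded when the call began, along the tool's axes at that moment; what a row does not reach only later rows make up. A row lasts 1/12 s, in which the tool goes at most 41.7 mm and 7.16 degrees, less where a joint would pass 70% of its speed; a pose out of reach is approached as far as the arm can. A call with a gripper value outside its range is refused whole. The fingers move at their own pace and stop on an object; "grip_force" is the grip in N (left out, the last holds). Time passes only in rows, so rows that repeat a pose let the fingers close. It gives the time, the measured TCP pose, the force, the opening and the grip force at its end, in the units of the state.
- ctrl.read_state(): the state, without advancing time (a new reading comes with each control period).
- ctrl.grab_frame(name): name is "side" or "top"; returns the picture (480x640x3 uint8, blue, green, red); there is no depth.
- ctrl.calibration(name): a dict with "fx", "fy", "cx", "cy" (pixels), "view" (4x4, takes a point from world to camera coordinates). Camera axes: x right, y up, looking along -z (the intrinsics and any distortion apply to the point x, -y, -z); pixel columns grow to the right and rows downward; lengths in mm; the calibration is good to about 2 mm. A picture is of the moment at which its call begins. calibration takes no time and is no camera call.
- ctrl.finish_job(): hands the job in; it is judged then, once.
The state is a dict: "time": time; "q": joint angles; "dq": joint speeds; "joint_efforts": joint torques, N m; "eef_pos": TCP position; "eef_rot": TCP orientation; "wrist_force": force on the tool from outside, world axes, zero at the start; "ft_torque": the same for the moment, N m; "opening": finger opening in mm; "finger_force": force on a finger pad.
Only numpy, scipy, OpenCV 4.12 (cv2) and the standard library are available. Lean on these libraries where they do the work, as an engineer would, in place of code of your own. Each camera call takes 0.05 s, during which the arm holds its last target. There are 200 camera calls.

## Working session

There is one attempt and no reset: what is moved stays moved. The work goes in short steps, Python scripts to look and compute and a tool call to move; the robot and the scene stay as the last step left them, time stands still between calls to the robot, and variables do not carry over. Pictures are saved under pics/ and viewed, at most 10 in all, crops included, and the job is handed in when it is done.

Besides the shell and the picture viewer there is one more tool, called after ">>>" by a JSON object that holds its "fn" and its "kwargs", one argument or row to a line. jog_arm: Moves the arm, as the interface text tells. Its arguments: {"type":"object","properties":{"commands":{"type":"array","items":{"type":"array","items":{"type":"number"}}},"grip_force":{"type":"number"}},"required":["commands"]}

```bash
ls; mkdir -p pics; python3 - <<'E'
from rig import ctrl
import cv2
for n in("side","top"):
    cv2.imwrite(f"pics/{n}0.png",ctrl.grab_frame(n)); print(n,ctrl.calibration(n))
print(ctrl.read_state())
E
```

```text
pics
side {'fx': 484.8015994967781, 'fy': 484.8015994967781, 'cx': 327.50874880829554, 'cy': 239.14824928834673, 'view': array([[-9.99594280e-01, -2.81230794e-02, -4.51297302e-03,
         5.32704018e+02],
       [ 1.53925039e-02, -6.66685120e-01,  7.45180530e-01,
        -1.62650277e+02],
       [-2.39655031e-02,  7.44808730e-01,  6.66847517e-01,
        -1.32179059e+03],
       [ 0.00000000e+00,  0.00000000e+00,  0.00000000e+00,
         1.00000000e+00]])}
top {'fx': 508.80660112577254, 'fy': 508.80660112577254, 'cx': 312.45470413185336, 'cy': 238.62014618094832, 'view': array([[ 1.45964677e-02, -9.99893094e-01, -8.62706541e-04,
        -3.23317327e+01],
       [ 9.91976150e-01,  1.43725237e-02,  1.25605530e-01,
        -5.52238909e+02],
       [-1.25579703e-01, -2.68918138e-03,  9.92079889e-01,
        -1.53991686e+03],
       [ 0.00000000e+00,  0.00000000e+00,  0.00000000e+00,
         1.00000000e+00]])}
{'time': 0.1, 'q': array([-1.39279432,  0.57644719,  0.02486474,  1.43783599, -0.01502472,
        1.12903636, -0.0565307 ]), 'dq': array([-0.00030746, -0.00082599, -0.00016462, -0.00230753,  0.00054232,
        0.00011767, -0.00129925]), 'joint_efforts': array([ 6.20091407e-03, -7.67311478e+01,  2.25845821e+00, -2.86605370e+01,
        1.61804346e-02,  8.61509034e-03, -3.76516857e-05]), 'eef_pos': array([174.59058421, 651.58908088, 230.52563065]), 'eef_rot': array([[-9.65919069e-01,  2.58844045e-01, -3.34740015e-04],
       [ 2.58844252e-01,  9.65917899e-01, -1.50539274e-03],
       [-6.63305745e-05, -1.54073309e-03, -9.99998811e-01]]), 'wrist_force': array([ 0.78277337, -0.07180586,  1.15448593]), 'ft_torque': array([ 0.09038319, -0.03349812,  0.0365072 ]), 'finger_force': 0.0, 'opening': 85.39696111387137}
```

View pics/side0.png

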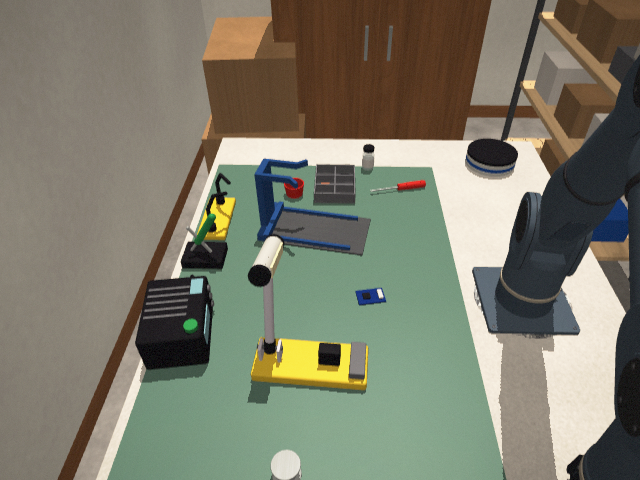

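View pics/top0.png

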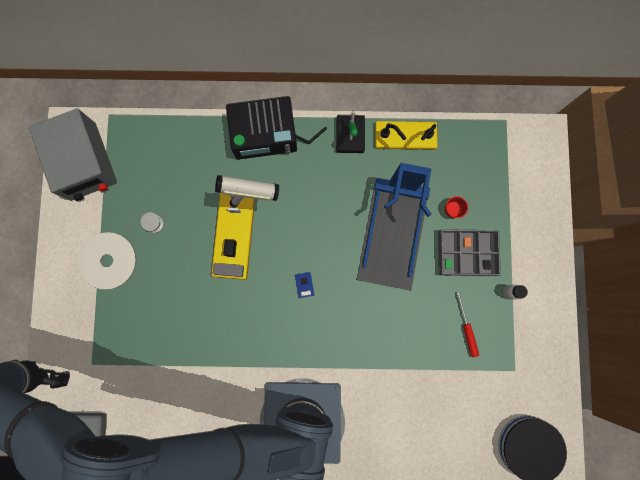

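The side view shows the lamp at about (310,360), the dock at about (310,225) and the board at (371,296). The top view shows the lamp at about (233,235) with its x pointing up the image (+x world), and the dock at about (395,240). I'll enlarge both to read the corners.

```bash
cat > h.py <<'E'
import numpy as np, cv2
from rig import ctrl
def ray(n,u,v):
    c=ctrl.calibration(n);V=c["view"];R=V[:3,:3];t=V[:3,3]
    d=R.T@np.array([(u-c["cx"])/c["fx"],-(v-c["cy"])/c["fy"],-1]); return -R.T@t,d
def at(n,u,v,z):
    o,d=ray(n,u,v); return o+d*(z-o[2])/d[2]
def proj(n,P):
    c=ctrl.calibration(n);V=c["view"];p=V[:3,:3]@np.asarray(P,float)+V[:3,3]
    return np.array([c["cx"]+c["fx"]*p[0]/-p[2],c["cy"]-c["fy"]*p[1]/-p[2]])
E
python3 - <<'E'
import cv2,numpy as np
t=cv2.imread("pics/top0.png")
a=cv2.resize(t[160:300,195:295],None,fx=4,fy=4,interpolation=cv2.INTER_CUBIC)
b=cv2.resize(t[160:300,345:445],None,fx=4,fy=4,interpolation=cv2.INTER_CUBIC)
cv2.imwrite("pics/c1.png",np.hstack([a,b]))
E
```

```text
(no output)
```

View pics/c1.png

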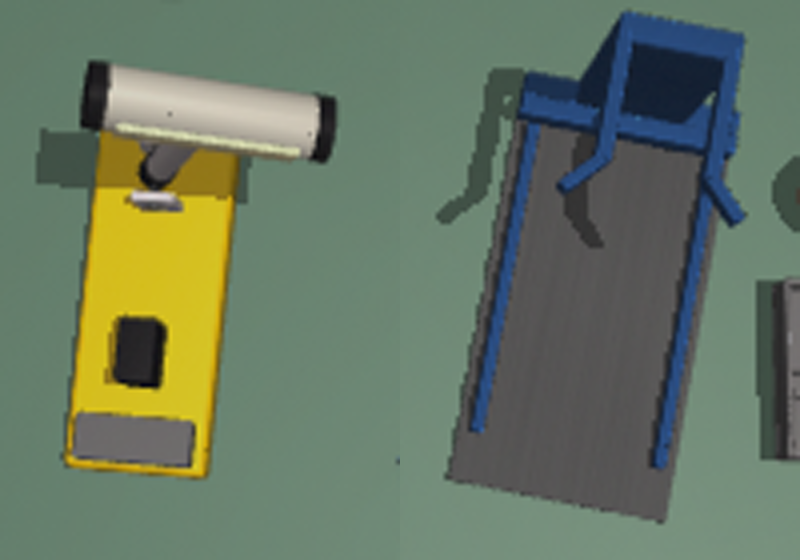

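```bash
python3 - <<'E'
from h import *
from scipy.optimize import least_squares
def cr(u,v): return (195+u/4,160+v/4) if u<400 else (345+(u-400)/4,160+v/4)
def fit(L,x0,n="top"):
    def f(p):
        c,s=np.cos(p[2]),np.sin(p[2]); r=[]
        for P,uv in L:
            W=[p[0]+c*P[0]-s*P[1],p[1]+s*P[0]+c*P[1],P[2]]; r+=list(proj(n,W)-cr(*uv))
        return r
    s=least_squares(f,x0); print(s.x.round(3),np.round(s.fun.reshape(-1,2),1).tolist()); return s.x
fit([((-90,55,30),(67,461)),((-90,-55,30),(209,472)),((25,15,80),(118,317)),((-25,15,80),(114,385)),((-25,-15,80),(157,387))],[500,150,0])
fit([((-100,86,6),(447,479)),((-100,-86,6),(663,521)),((-60,67,18),(484,432)),((-60,-67,18),(655,466))],[500,-200,-.2])
fit([((-100,86,6),(447,479)),((-100,-86,6),(663,521)),((-60,67,24),(484,432)),((-60,-67,24),(655,466)),((102,55,220),(563,189)),((102,-55,220),(738,224))],[500,-200,-.2])
for u,v,z in((237,180,30),(98,140,30)): print(at("top",*cr(u,v),z))
print(at("top",304,285,5),at("top",235,235,30))
E
```

```text
[ 5.17428e+02  2.24571e+02 -4.90000e-02] [[-0.1, 1.6], [0.1, 1.1], [0.5, -0.6], [0.1, -1.1], [-0.7, -1.0]]
[ 5.12117e+02 -2.67810e+02 -1.83000e-01] [[0.2, -0.2], [0.6, 0.2], [-0.3, -0.0], [-0.5, -0.0]]
[ 5.10202e+02 -2.66987e+02 -1.83000e-01] [[-0.0, 0.5], [0.3, 0.8], [-0.3, 0.4], [-0.4, 0.5], [2.4, -0.5], [-1.9, -1.5]]
[656.71126323 159.48168133  30.        ]
[687.03494899 269.48664991  30.        ]
[4.10288424e+02 1.48404809e-02 5.00000000e+00] [561.11071536 216.55911854  30.        ]
```

```bash
python3 - <<'E'
import cv2,numpy as np
t=cv2.imread("pics/side0.png")
a=cv2.resize(t[225:395,245:385],None,fx=4,fy=4,interpolation=cv2.INTER_CUBIC)[:, :]
cv2.imwrite("pics/c2.png",cv2.resize(t[325:395,245:385],None,fx=5.5,fy=5.5,interpolation=cv2.INTER_CUBIC))
cv2.imwrite("pics/c3.png",cv2.resize(t[150:260,250:380],None,fx=5,fy=5,interpolation=cv2.INTER_CUBIC))
E
```

```text
(no output)
```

View pics/c2.png

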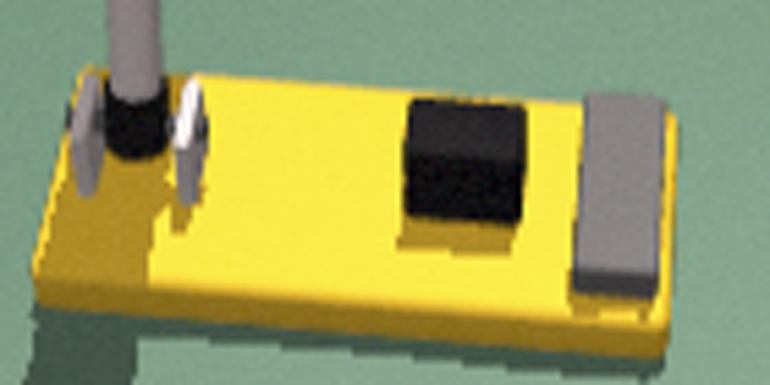

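View pics/c3.png

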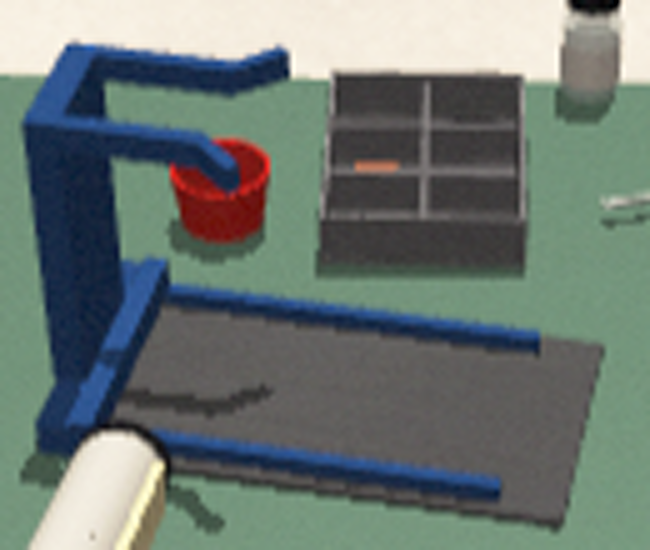

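```bash
python3 - <<'E'
from h import *
from scipy.optimize import least_squares
T=lambda u,v:("top",(195+u/4,160+v/4) if u<400 else (345+(u-400)/4,160+v/4))
S=lambda u,v:("side",(245+u/5.5,325+v/5.5))
D=lambda u,v:("side",(250+u/5,150+v/5))
def fit(L,x0):
    def f(p):
        c,s=np.cos(p[2]),np.sin(p[2]); r=[]
        for P,(n,uv) in L:
            W=[p[0]+c*P[0]-s*P[1],p[1]+s*P[0]+c*P[1],P[2]]; r+=list(proj(n,W)-uv)
        return r
    s=least_squares(f,x0,loss="soft_l1"); print(s.x.round(3),np.round(s.fun.reshape(-1,2),1).tolist()); return s.x
fit([((-90,55,30),T(67,461)),((-90,-55,30),T(209,472)),((25,15,80),T(118,317)),((-25,15,80),T(114,385)),((-25,-15,80),T(157,387)),
 ((180,55,30),S(38,282)),((-90,55,30),S(667,330)),((180,-55,30),S(85,68)),((-90,-55,30),S(676,115)),((25,15,80),S(405,152)),((-25,15,80),S(522,162)),((25,-15,80),S(411,100)),((-25,-15,80),S(525,105))],[500,150,0])
fit([((-100,86,6),T(447,479)),((-100,-86,6),T(663,521)),((-60,67,18),T(484,432)),((-60,-67,18),T(655,466)),
((-100,86,6),D(560,520)),((-100,-86,6),D(603,347)),((-60,67,18),D(500,480)),((102,55,220),D(237,168)),((102,-55,220),D(288,52)),((102,55,220),T(563,189)),((102,-55,220),T(738,224))],[500,-200,-.2])
E
```

```text
[ 5.20022e+02  2.30352e+02 -4.60000e-02] [[-1.8, 0.8], [-1.7, 0.2], [-1.4, -1.5], [-1.8, -2.0], [-2.5, -1.9], [-1.7, -0.2], [1.9, -1.4], [-1.6, -0.4], [0.8, -2.5], [0.1, 0.0], [0.8, -0.5], [0.1, -1.4], [1.0, -1.1]]
[ 5.12216e+02 -2.65594e+02 -1.85000e-01] [[-0.5, -0.2], [-0.2, 0.2], [-1.0, -0.1], [-1.3, -0.1], [1.5, -0.4], [1.3, -1.5], [1.6, -1.5], [0.1, -3.0], [-0.6, -0.7], [1.9, -1.2], [-2.4, -2.2]]
```

```bash
cat >> h.py <<'E'
from scipy.spatial.transform import Rotation as Ro
F=np.diag([-1.,1,-1])
def lampR(yaw,b): return Ro.from_euler("ZX",[yaw,b]).as_matrix()   # b = roll about lamp x
def cmd(p,R,grip,yaw,b):
    """row from commanded (p,R) to a grasp point/yaw/roll; returns row, new p, new R"""
    R2=lampR(yaw,b)@F; p2=np.array(grip,float)+19*R2[:,2]
    return np.r_[R.T@(p2-p)/10,np.degrees(Ro.from_matrix(R.T@R2).as_rotvec())],p2,R2
E
python3 - <<'E'
from h import *
s=ctrl.read_state()
p=np.array([174.696,652.005,231.289])
print(cmd(p,s["eef_rot"],(519,228,169),-.048,0))
E
```

```text
(array([-4.42315665e+01, -3.20307734e+01,  8.18119451e+00, -8.83472523e-02,
       -5.65202374e-03, -1.22512983e+01]), array([519., 228., 150.]), array([[-0.99884822,  0.04798157,  0.        ],
       [ 0.04798157,  0.99884822,  0.        ],
       [ 0.        ,  0.        , -1.        ]]))
```

>>> {"fn": "jog_arm", "kwargs": {
  "commands": [
    [-2.2,-1.6,0,0,0,-1,1],
    [-5,-3.6,0,0,0,-2,1],
    [-8,-5.8,0,0,0,-3,1],
    [-11,-8,0,0,0,-4,1],
    [-14,-10.1,0,0,0,-5,1],
    [-17,-12.3,0,0,0,-6,1],
    [-20,-14.5,0,0,0,-7,1],
    [-23,-16.7,0,0,0,-8,1]
  ],
  "grip_force": 80
}}

```text
time: 0.77
eef_pos: [354.4, 429.5, 231.1]
eef_rot: [[-0.993, 0.121, -0.0], [0.121, 0.993, -0.0], [0.0, -0.0, -1.0]]
wrist_force: [0.5, 0.3, -0.4]
opening: 85.0
finger_force: 0.0
```

```bash
python3 - <<'E'
from h import *
s=ctrl.read_state(); print(s["time"],s["eef_pos"],s["q"])
print(cmd(s["eef_pos"],s["eef_rot"],(519,228,169),-.048,0)[0].round(2))
E
```

```text
0.7667 [354.35736309 429.46512856 231.09914482] [-0.97322479  0.39954144  0.01158426  1.75493422 -0.00535157  0.98762055
  0.49004283]
[-1.878e+01 -1.801e+01  8.110e+00 -2.000e-02 -1.000e-02 -4.190e+00]
```

>>> {"fn": "jog_arm", "kwargs": {
  "commands": [
    [-2.6,-2.4,0.5,0,0,-0.5,1],
    [-5.2,-4.9,1.5,0,0,-1,1],
    [-7.8,-7.4,2.5,0,0,-1.5,1],
    [-10.4,-9.9,3.5,0,0,-2,1],
    [-13,-12.4,4.5,0,0,-2.5,1],
    [-15.6,-14.9,5.5,0,0,-3.2,1],
    [-17.8,-17,7,0,0,-3.8,1],
    [-18.8,-18,8.1,0,0,-4.2,1]
  ]
}}

```text
time: 1.43
eef_pos: [520.7, 224.9, 149.2]
eef_rot: [[-0.999, 0.053, 0.001], [0.053, 0.999, -0.002], [-0.001, -0.002, -1.0]]
wrist_force: [-0.6, 0.0, -0.7]
opening: 85.4
finger_force: 0.0
```

```bash
python3 - <<'E'
from h import *
s=ctrl.read_state(); print(s["time"],s["eef_pos"],s["q"])
f=ctrl.grab_frame("top");g=ctrl.grab_frame("side")
a=cv2.resize(f[150:300,180:300],(400,500),interpolation=cv2.INTER_CUBIC);b=cv2.resize(g[300:400,240:380],(400,286),interpolation=cv2.INTER_CUBIC)
b=cv2.copyMakeBorder(b,0,214,0,0,cv2.BORDER_CONSTANT)
cv2.imwrite("pics/g1.png",np.hstack([a,b]))
E
```

```text
1.4333 [520.67879126 224.88132125 149.20253343] [-0.50813223  0.50336053  0.02440954  1.83329301 -0.0132232   0.80570596
  1.04008537]
```

View pics/g1.png

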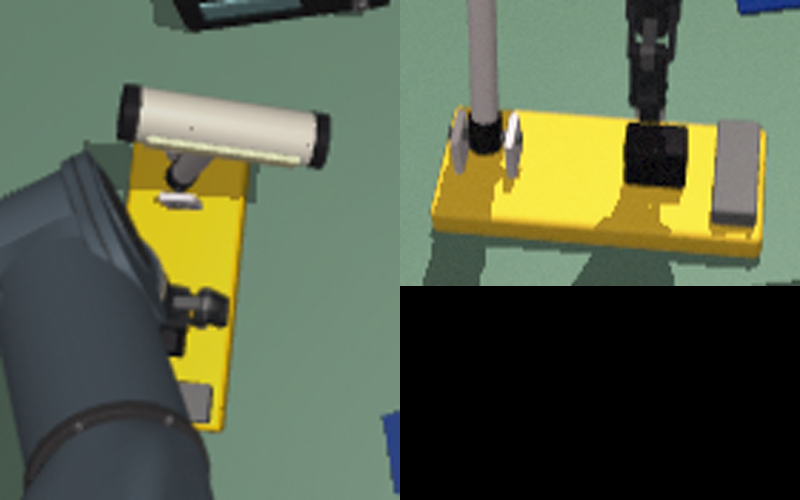

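The head is clear of the arm in the top view (crop centre about (222,125)). In the side view the fingers (650,100) sit over the black block (656,155). Descending.

>>> {"fn": "jog_arm", "kwargs": {
  "commands": [
    [0,0,2,0,0,0,1],
    [0,0,4.5,0,0,0,1],
    [0,0,7,0,0,0,1],
    [0,0,9.2,0,0,0,1],
    [0,0,10.4,0,0,0,1],
    [0,0,10.4,0,0,0,1]
  ]
}}

```text
time: 2.03
eef_pos: [516.1, 230.2, 44.0]
eef_rot: [[-0.999, 0.047, -0.004], [0.047, 0.999, -0.001], [0.004, -0.002, -1.0]]
wrist_force: [-1.0, -0.2, -0.5]
opening: 85.3
finger_force: 0.0
```

```bash
python3 - <<'E'
from h import *
s=ctrl.read_state(); print(s["time"],s["eef_pos"],s["eef_rot"].round(4),s["wrist_force"])
E
```

```text
2.0333 [516.1220609  230.19414968  43.98608183] [[-0.9989  0.0474 -0.0043]
 [ 0.0474  0.9989 -0.0014]
 [ 0.0042 -0.0016 -1.    ]] [-0.97664334 -0.18205239 -0.50675332]
```

>>> {"fn": "jog_arm", "kwargs": {
  "commands": [
    [0.1,0,0,0,0,0,0],
    [0.1,0,0,0,0,0,-0.6],
    [0.1,0,0,0,0,0,-1],
    [0.1,0,0,0,0,0,-1],
    [0.1,0,0,0,0,0,-1],
    [0.1,0,0,0,0,0,-1],
    [0.1,0,0,0,0,0,-1],
    [0.1,0,0,0,0,0,-1]
  ],
  "grip_force": 80
}}

```text
time: 2.7
eef_pos: [517.7, 229.5, 47.6]
eef_rot: [[-0.999, 0.049, 0.001], [0.049, 0.999, 0.0], [-0.001, 0.0, -1.0]]
wrist_force: [-1.6, -1.6, 10.4]
opening: 29.1
finger_force: 80.3
```

>>> {"fn": "jog_arm", "kwargs": {
  "commands": [
    [0,0,-0.4,0,0,0,-1],
    [0,0,-1.2,0,0,0,-1],
    [0,0,-2.2,0,0,0,-1],
    [0,0,-3.3,0,0,0,-1],
    [0,0,-4.4,0,0,0,-1],
    [0,0,-5.4,0,0,0,-1],
    [0,0,-6,0,0,0,-1],
    [0,0,-6,0,0,0,-1]
  ]
}}

```text
time: 3.37
eef_pos: [518.2, 230.0, 108.1]
eef_rot: [[-0.999, 0.049, 0.002], [0.049, 0.999, 0.001], [-0.002, 0.001, -1.0]]
wrist_force: [-0.1, -0.3, -6.6]
opening: 28.6
finger_force: 79.4
```

```bash
cat >> h.py <<'E'
def pose(s):
    R=s["eef_rot"]@F; yaw,b,_=Ro.from_matrix(R).as_euler("ZXY"); return s["eef_pos"]+19*R[:,2],yaw,b,R
def head(s,n="top",show=False):
    """head centre pixel and mast angle (absolute roll about lamp x) """
    g,yaw,b,R=pose(s); f=ctrl.grab_frame(n); piv=g+R@[140,0,0]
    ax=lampR(yaw,0)
    def tip(th,l=232): return piv+l*(ax@[0,-np.sin(th),np.cos(th)])
    c=proj(n,tip(0)).astype(int); m=np.zeros(f.shape[:2],np.uint8)
    h=cv2.cvtColor(f,cv2.COLOR_BGR2HSV)
    m[max(0,c[1]-60):c[1]+60,max(0,c[0]-95):c[0]+95]=1
    w=((h[...,2]>135)&(h[...,1]<70)).astype(np.uint8)*m
    k,lab,st,cen=cv2.connectedComponentsWithStats(w)
    i=1+np.argmax(st[1:,4]); u=cen[i]
    from scipy.optimize import minimize_scalar
    r=minimize_scalar(lambda t:(proj(n,tip(t))-u)[0 if n=="top" else 1]**2,bounds=(-.6,.6),method="bounded")
    return r.x,u,proj(n,tip(r.x)),st[i],f
E
python3 - <<'E'
from h import *
s=ctrl.read_state(); g,yaw,b,R=pose(s); print(s["time"],g,yaw,b,s["wrist_force"])
for n in("top","side"):
    r=head(s,n); print(n,r[0],r[1],r[2],r[3]); cv2.imwrite(f"pics/{n}2.png",r[4])
a=cv2.imread("pics/top2.png")[130:290,170:310];b=cv2.imread("pics/side2.png")[200:400,220:400]
cv2.imwrite("pics/g2.png",np.hstack([cv2.resize(a,(400,457)),cv2.resize(b,(400,457))]))
E
```

```text
3.3667 [518.10700292 230.00996928 127.14401292] -0.04894858420723403 0.0014049958651989325 [-0.08666405 -0.25836268 -6.58367489]
top 0.5999961891994816 [282.19730661 208.31130598] [267.47752215 185.83051853] [ 249  165   59   73 3193]
side 0.025508748735171553 [225.38540192 254.44722353] [258.93206643 254.44726475] [ 163  196  117  120 6357]
```

View pics/g2.png

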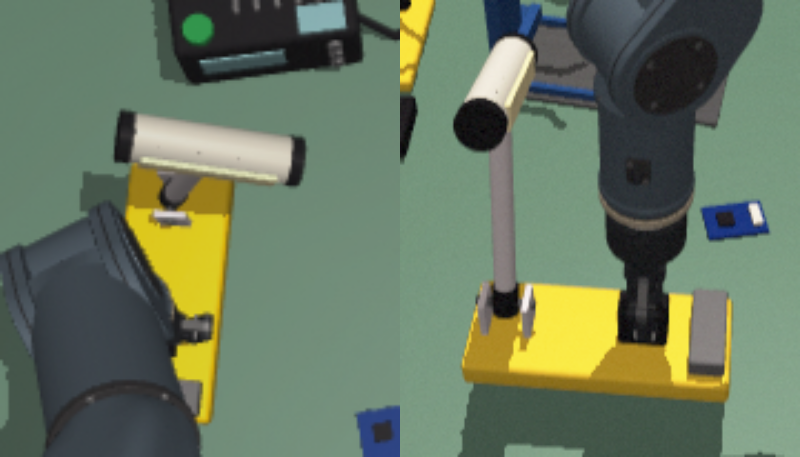

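```bash
sed -i 's/w=((h\[.*$/w=((f[...,2]>130)\&(f[...,2].astype(int)>=f[...,1].astype(int)-2)\&(h[...,1]<90)).astype(np.uint8)*m/; s/f=ctrl.grab_frame(n); piv/f=ctrl.grab_frame(n) if img is None else img; piv/; s/show=False/img=None/' h.py
python3 - <<'E'
from h import *
s=ctrl.read_state()
for n in("top","side"):
    f=cv2.imread(f"pics/{n}2.png"); r=head(s,n,f); print(n,r[0],r[1],r[2],r[3])
f=cv2.imread("pics/top2.png"); print(f[181,243],f[187,240],f[200,260],f[230,235], proj("top",pose(s)[0]+pose(s)[3]@[140,0,0]))
E
```

```text
top 0.3212961642243497 [243.76190476 181.69767442] [243.76198511 182.29602161] [216 170  56  24 903]
side 0.3344901259447854 [182.02790108 236.03424223] [266.26034782 236.03418223] [ 163  197   44   82 1577]
[200 216 220] [154 174 178] [118 138 109] [ 33 204 221] [229.04040438 198.35439604]
```

```bash
python3 - <<'E'
from ctl import *
s=ctrl.read_state(); g,yaw,b,_=pose(s)
st=dict(g=list(g),yaw=yaw,b=b,th=b+.3,w=0.)
plan(st,hold(st,20),6,rmax=.06)
E
```

```text
th [0.239 0.189 0.155 0.133 0.12  0.112] 
b [-0.061 -0.11  -0.129 -0.134 -0.132 -0.129 -0.125 -0.121 -0.117 -0.114
 -0.111 -0.11  -0.11  -0.112 -0.117 -0.128 -0.144 -0.154 -0.138 -0.094]
[[-0.0, -0.12, -0.0, 3.5, -0.0, -0.0, -1], [-0.0, -0.21, -0.01, 6.3, -0.0, 0.0, -1], [-0.0, -0.25, -0.02, 7.4, 0.0, -0.0, -1], [-0.0, -0.25, -0.02, 7.7, 0.0, -0.0, -1], [-0.0, -0.25, -0.02, 7.6, 0.0, 0.0, -1], [-0.0, -0.24, -0.02, 7.4, -0.0, -0.0, -1]]
```

```bash
sed -i 's/o\[:,0\]\*1.0,/o[:,0]*3.0,/' ctl.py; python3 - <<'E'
from ctl import *
s=ctrl.read_state(); g,yaw,b,_=pose(s)
st=dict(g=list(g),yaw=yaw,b=b,th=b+.3,w=0.)
plan(st,hold(st,20),6,rmax=.06)
E
```

```text
th [ 0.235  0.171  0.106  0.05   0.014 -0.002] 
b [-0.065 -0.129 -0.19  -0.194 -0.164 -0.129 -0.1   -0.079 -0.063 -0.05
 -0.04  -0.032 -0.026 -0.021 -0.017 -0.014 -0.011 -0.009 -0.007 -0.006]
[[-0.0, -0.12, -0.0, 3.7, -0.0, -0.0, -1], [-0.0, -0.25, -0.02, 7.4, 0.0, 0.0, -1], [-0.0, -0.36, -0.03, 10.9, 0.0, -0.0, -1], [-0.0, -0.37, -0.04, 11.1, -0.0, -0.0, -1], [-0.0, -0.31, -0.03, 9.4, 0.0, -0.0, -1], [-0.0, -0.24, -0.02, 7.4, 0.0, 0.0, -1]]
```

>>> {"fn": "jog_arm", "kwargs": {
  "commands": [
    [0,-0.12,0,3.7,0,0,-1],
    [0,-0.25,-0.02,7.4,0,0,-1],
    [0,-0.36,-0.03,10.9,0,0,-1],
    [0,-0.37,-0.04,11.1,0,0,-1],
    [0,-0.31,-0.03,9.4,0,0,-1],
    [0,-0.24,-0.02,7.4,0,0,-1]
  ]
}}

```text
time: 3.97
eef_pos: [516.7, 227.8, 105.7]
eef_rot: [[-0.999, 0.047, -0.007], [0.047, 0.991, -0.125], [0.001, -0.126, -0.992]]
wrist_force: [-0.4, -0.9, -6.4]
opening: 28.9
finger_force: 80.6
```

```bash
python3 - <<'E'
from ctl import *
st=look(); plan(st,hold(st,20),6)
E
```

```text
t 3.97 meas -0.050 pred -0.002 | b -0.126 cmd -0.129 | g [516.8 230.2 124.6] cmd [517.3 229.7 125.5] yaw -0.047 px [210.8 178.8] [210.8 179.5] 905
th [-0.064 -0.041 -0.021 -0.011 -0.008 -0.008] 
b [-0.039  0.007  0.016  0.013  0.009  0.006  0.004  0.003  0.003  0.002
  0.002  0.001  0.001  0.001  0.001  0.001  0.     0.     0.     0.   ]
[[0.0, 0.17, -0.01, -5.2, 0.0, -0.0, -1], [0.0, 0.26, -0.02, -7.8, 0.0, 0.0, -1], [0.0, 0.27, -0.02, -8.3, 0.0, -0.0, -1], [-0.0, 0.27, -0.02, -8.2, 0.0, 0.0, -1], [0.0, 0.26, -0.02, -7.9, 0.0, -0.0, -1], [0.0, 0.26, -0.02, -7.7, 0.0, 0.0, -1]]
```

>>> {"fn": "jog_arm", "kwargs": {
  "commands": [
    [0,0.17,-0.01,-5.2,0,0,-1],
    [0,0.26,-0.02,-7.8,0,0,-1],
    [0,0.27,-0.02,-8.3,0,0,-1],
    [0,0.27,-0.02,-8.2,0,0,-1],
    [0,0.26,-0.02,-7.9,0,0,-1],
    [0,0.26,-0.02,-7.7,0,0,-1]
  ]
}}

```text
time: 4.52
eef_pos: [517.3, 230.2, 106.4]
eef_rot: [[-0.999, 0.048, 0.0], [0.048, 0.999, 0.004], [0.0, 0.004, -1.0]]
wrist_force: [0.1, 1.1, -7.4]
opening: 28.5
finger_force: 81.5
```

```bash
python3 - <<'E'
from ctl import *
st=look(); plan(st,hold(st,20),6)
E
```

```text
t 4.52 meas 0.037 pred -0.008 | b 0.004 cmd 0.005 | g [517.3 230.1 125.4] cmd [517.3 229.8 125.6] yaw -0.048 px [219. 179.] [219.  179.7] 917
th [0.034 0.019 0.008 0.004 0.002 0.002] 
b [-0.036 -0.045 -0.039 -0.031 -0.024 -0.018 -0.015 -0.012 -0.009 -0.008
 -0.006 -0.005 -0.004 -0.003 -0.003 -0.002 -0.002 -0.001 -0.001 -0.001]
[[0.0, -0.08, -0.0, 2.4, -0.0, 0.0, -1], [0.0, -0.1, -0.0, 2.9, 0.0, 0.0, -1], [-0.0, -0.08, -0.0, 2.6, 0.0, 0.0, -1], [-0.0, -0.07, -0.0, 2.1, 0.0, -0.0, -1], [0.0, -0.06, -0.0, 1.7, 0.0, 0.0, -1], [0.0, -0.05, -0.0, 1.4, -0.0, -0.0, -1]]
```

>>> {"fn": "jog_arm", "kwargs": {
  "commands": [
    [0,-0.08,0,2.4,0,0,-1],
    [0,-0.1,0,2.9,0,0,-1],
    [0,-0.08,0,2.6,0,0,-1],
    [0,-0.07,0,2.1,0,0,-1],
    [0,-0.06,0,1.7,0,0,-1],
    [0,-0.05,0,1.4,0,0,-1]
  ]
}}

```text
time: 5.07
eef_pos: [517.3, 228.8, 106.4]
eef_rot: [[-0.999, 0.05, -0.001], [0.05, 0.999, -0.018], [0.0, -0.018, -1.0]]
wrist_force: [0.2, 0.5, -6.7]
opening: 28.9
finger_force: 81.5
```

```bash
python3 - <<'E'
from ctl import *
st=look(); plan(st,hold(st,20),7)
E
```

```text
t 5.07 meas 0.023 pred 0.002 | b -0.018 cmd -0.019 | g [517.3 229.2 125.4] cmd [517.3 229.7 125.6] yaw -0.050 px [218.1 178.9] [218.1 179.7] 917
th [0.02  0.011 0.005 0.002 0.001 0.001 0.001] 
b [-0.038 -0.04  -0.034 -0.027 -0.021 -0.016 -0.013 -0.01  -0.008 -0.007
 -0.005 -0.004 -0.003 -0.003 -0.002 -0.002 -0.001 -0.001 -0.001 -0.001]
[[-0.0, -0.04, -0.0, 1.1, -0.0, -0.0, -1], [0.0, -0.04, -0.0, 1.2, -0.0, -0.0, -1], [-0.0, -0.03, -0.0, 0.8, 0.0, -0.0, -1], [-0.0, -0.01, -0.0, 0.4, -0.0, -0.0, -1], [-0.0, -0.0, -0.0, 0.1, 0.0, -0.0, -1], [-0.0, 0.01, -0.0, -0.1, -0.0, -0.0, -1], [-0.0, 0.01, -0.0, -0.3, -0.0, -0.0, -1]]
```

>>> {"fn": "jog_arm", "kwargs": {
  "commands": [
    [0,-0.04,0,1.1,0,0,-1],
    [0,-0.04,0,1.2,0,0,-1],
    [0,-0.03,0,0.8,0,0,-1],
    [0,-0.01,0,0.4,0,0,-1],
    [0,0,0,0.1,0,0,-1],
    [0,0.01,0,-0.1,0,0,-1],
    [0,0.01,0,-0.3,0,0,-1]
  ]
}}

```text
time: 5.7
eef_pos: [517.3, 229.3, 106.4]
eef_rot: [[-0.999, 0.049, -0.001], [0.049, 0.999, -0.014], [0.0, -0.014, -1.0]]
wrist_force: [-0.4, 0.5, -7.4]
opening: 28.6
finger_force: 81.5
```

```bash
python3 - <<'E'
from ctl import *
st=look(); plan(st,hold(st,20),8)
E
```

```text
t 5.70 meas 0.067 pred 0.001 | b -0.014 cmd -0.014 | g [517.3 229.5 125.4] cmd [517.3 229.7 125.6] yaw -0.049 px [222.  179.3] [222. 180.] 926
th [0.06  0.033 0.014 0.006 0.004 0.003 0.004 0.005] 
b [-0.082 -0.094 -0.08  -0.063 -0.049 -0.038 -0.03  -0.024 -0.02  -0.016
 -0.013 -0.01  -0.008 -0.007 -0.005 -0.004 -0.003 -0.003 -0.002 -0.002]
[[0.0, -0.13, -0.0, 3.9, 0.0, 0.0, -1], [0.0, -0.15, -0.01, 4.6, -0.0, 0.0, -1], [0.0, -0.13, -0.0, 3.8, -0.0, 0.0, -1], [0.0, -0.09, -0.0, 2.8, -0.0, 0.0, -1], [0.0, -0.07, -0.0, 2.0, -0.0, 0.0, -1], [-0.0, -0.05, -0.0, 1.4, -0.0, 0.0, -1], [0.0, -0.03, -0.0, 1.0, -0.0, 0.0, -1], [0.0, -0.02, -0.0, 0.6, -0.0, 0.0, -1]]
```

>>> {"fn": "jog_arm", "kwargs": {
  "commands": [
    [0,-0.16,0,4.8,0,0,-1],
    [0,-0.19,-0.01,5.8,0,0,-1],
    [0,-0.17,0,5.1,0,0,-1],
    [0,-0.12,0,3.7,0,0,-1],
    [0,-0.1,0,2.9,0,0,-1],
    [0,-0.07,0,2.2,0,0,-1],
    [0,-0.06,0,1.7,0,0,-1]
  ]
}}

```text
time: 6.33
eef_pos: [517.5, 227.5, 106.6]
eef_rot: [[-0.999, 0.051, -0.002], [0.051, 0.998, -0.042], [-0.0, -0.042, -0.999]]
wrist_force: [-0.8, 0.6, -7.9]
opening: 29.0
finger_force: 82.2
```

```bash
sed -i 's/"BIAS",.020/"BIAS",.006/' ctl.py; python3 - <<'E'
from ctl import *
d=json.load(open("st.json")); s=ctrl.read_state(); d["b"]=pose(s)[2]; d["th"]=.005;d["w"]=0; json.dump(d,open("st.json","w"))
st=look(); plan(st,hold(st,20),6)
E
```

```text
t 6.33 meas 0.017 pred 0.005 | b -0.042 cmd -0.042 | g [517.5 228.3 125.6] cmd [517.3 229.7 125.6] yaw -0.051 px [216.6 178.8] [216.6 179.4] 926
th [ 0.012  0.006  0.002  0.    -0.    -0.   ] 
b [-0.048 -0.043 -0.036 -0.028 -0.022 -0.018 -0.014 -0.011 -0.009 -0.007
 -0.006 -0.005 -0.004 -0.003 -0.002 -0.002 -0.002 -0.001 -0.001 -0.001]
[[-0.0, -0.01, -0.0, 0.3, -0.0, 0.0, -1], [0.0, -0.0, -0.0, 0.1, -0.0, -0.0, -1], [0.0, 0.01, -0.0, -0.4, -0.0, -0.0, -1], [0.0, 0.03, -0.0, -0.8, -0.0, 0.0, -1], [0.0, 0.04, -0.0, -1.1, -0.0, -0.0, -1], [-0.0, 0.05, -0.0, -1.4, -0.0, -0.0, -1]]
```

>>> {"fn": "jog_arm", "kwargs": {
  "commands": [
    [0,-0.01,0,0.3,0,0,-1],
    [0,0,0,0.1,0,0,-1],
    [0,0.01,0,-0.4,0,0,-1],
    [0,0.03,0,-0.8,0,0,-1],
    [0,0.04,0,-1.1,0,0,-1],
    [0,0.05,0,-1.4,0,0,-1]
  ]
}}

```text
time: 6.88
eef_pos: [517.3, 229.4, 106.3]
eef_rot: [[-0.999, 0.049, -0.001], [0.049, 0.999, -0.019], [0.0, -0.019, -1.0]]
wrist_force: [0.5, 0.1, -7.6]
opening: 28.9
finger_force: 82.2
```

```bash
python3 - <<'E'
from ctl import *
st=look(); plan(st,hold(st,20),6)
E
```

```text
t 6.88 meas 0.017 pred -0.000 | b -0.019 cmd -0.018 | g [517.3 229.7 125.3] cmd [517.3 229.8 125.5] yaw -0.049 px [216.  178.8] [216.  179.5] 917
th [0.014 0.008 0.003 0.001 0.001 0.   ] 
b [-0.031 -0.031 -0.026 -0.021 -0.016 -0.013 -0.01  -0.008 -0.007 -0.005
 -0.004 -0.003 -0.003 -0.002 -0.002 -0.001 -0.001 -0.001 -0.001 -0.001]
[[0.0, -0.03, -0.0, 0.8, 0.0, 0.0, -1], [0.0, -0.03, -0.0, 0.8, 0.0, -0.0, -1], [0.0, -0.02, -0.0, 0.5, 0.0, -0.0, -1], [-0.0, -0.01, -0.0, 0.2, 0.0, 0.0, -1], [0.0, 0.0, -0.0, -0.1, -0.0, 0.0, -1], [0.0, 0.01, -0.0, -0.3, 0.0, -0.0, -1]]
```

>>> {"fn": "jog_arm", "kwargs": {
  "commands": [
    [0,-0.04,0,1.2,0,0,-1],
    [0,-0.04,0,1.3,0,0,-1],
    [0,-0.03,0,1.0,0,0,-1],
    [0,-0.02,0,0.7,0,0,-1],
    [0,-0.01,0,0.4,0,0,-1],
    [0,0,0,0.1,0,0,-1]
  ]
}}

```text
time: 7.43
eef_pos: [517.3, 229.3, 106.3]
eef_rot: [[-0.999, 0.049, -0.001], [0.049, 0.999, -0.02], [0.0, -0.02, -1.0]]
wrist_force: [0.3, -0.2, -6.9]
opening: 29.0
finger_force: 82.2
```

```bash
sed -i 's/"BIAS",.006/"BIAS",-.002/' ctl.py; python3 - <<'E'
from ctl import *
d=json.load(open("st.json")); s=ctrl.read_state(); d["b"]=pose(s)[2]; json.dump(d,open("st.json","w"))
st=look(); plan(st,hold(st,20),6)
E
```

```text
t 7.43 meas -0.006 pred 0.000 | b -0.020 cmd -0.020 | g [517.3 229.7 125.3] cmd [517.3 229.8 125.5] yaw -0.049 px [213.1 178.6] [213.1 179.3] 908
th [-0.007 -0.004 -0.002 -0.001 -0.001 -0.001] 
b [-0.008 -0.003 -0.001 -0.001 -0.001 -0.001 -0.001 -0.001 -0.001 -0.
 -0.    -0.    -0.    -0.    -0.    -0.    -0.    -0.    -0.    -0.   ]
[[0.0, 0.02, -0.0, -0.7, 0.0, 0.0, -1], [0.0, 0.03, -0.0, -1.0, 0.0, 0.0, -1], [-0.0, 0.04, -0.0, -1.1, -0.0, -0.0, -1], [0.0, 0.04, -0.0, -1.1, 0.0, 0.0, -1], [-0.0, 0.04, -0.0, -1.1, -0.0, -0.0, -1], [0.0, 0.04, -0.0, -1.1, 0.0, -0.0, -1]]
```

>>> {"fn": "jog_arm", "kwargs": {
  "commands": [
    [0,0.02,0,-0.7,0,0,-1],
    [0,0.03,0,-1.0,0,0,-1],
    [0,0.04,0,-1.1,0,0,-1],
    [0,0.04,0,-1.1,0,0,-1],
    [0,0.04,0,-1.1,0,0,-1],
    [0,0.04,0,-1.1,0,0,-1]
  ]
}}

```text
time: 7.98
eef_pos: [517.3, 229.8, 106.3]
eef_rot: [[-0.999, 0.049, -0.0], [0.049, 0.999, -0.002], [0.0, -0.002, -1.0]]
wrist_force: [-0.2, 0.3, -6.4]
opening: 28.9
finger_force: 82.2
```

```bash
python3 - <<'E'
from ctl import *
st=look(); plan(st,hold(st,20),7)
E
```

```text
t 7.98 meas -0.007 pred -0.001 | b -0.002 cmd -0.001 | g [517.3 229.8 125.3] cmd [517.3 229.8 125.5] yaw -0.049 px [212.9 178.5] [212.9 179.3] 911
th [-0.007 -0.004 -0.002 -0.001 -0.    -0.    -0.001] 
b [0.007 0.009 0.008 0.006 0.005 0.004 0.003 0.002 0.002 0.001 0.001 0.001
 0.001 0.001 0.    0.    0.    0.    0.    0.   ]
[[-0.0, 0.02, -0.0, -0.5, -0.0, -0.0, -1], [-0.0, 0.02, -0.0, -0.6, -0.0, 0.0, -1], [-0.0, 0.02, -0.0, -0.5, 0.0, 0.0, -1], [-0.0, 0.01, -0.0, -0.4, -0.0, -0.0, -1], [-0.0, 0.01, -0.0, -0.3, 0.0, 0.0, -1], [0.0, 0.01, -0.0, -0.3, -0.0, 0.0, -1], [-0.0, 0.01, -0.0, -0.2, -0.0, 0.0, -1]]
```

>>> {"fn": "jog_arm", "kwargs": {
  "commands": [
    [0,0.02,0,-0.5,0,0,-1],
    [0,0.02,0,-0.6,0,0,-1],
    [0,0.02,0,-0.5,0,0,-1],
    [0,0.01,0,-0.4,0,0,-1],
    [0,0.01,0,-0.3,0,0,-1],
    [0,0.01,0,-0.3,0,0,-1],
    [0,0.01,0,-0.2,0,0,-1]
  ]
}}

```text
time: 8.62
eef_pos: [517.3, 229.9, 106.3]
eef_rot: [[-0.999, 0.049, 0.0], [0.049, 0.999, 0.002], [-0.0, 0.002, -1.0]]
wrist_force: [-0.3, -0.0, -5.8]
opening: 28.7
finger_force: 82.2
```

```bash
python3 - <<'E'
from ctl import *
st=look(); plan(st,hold(st,20),7)
E
```

```text
t 8.62 meas -0.012 pred -0.001 | b 0.002 cmd 0.002 | g [517.3 229.9 125.3] cmd [517.3 229.9 125.5] yaw -0.049 px [212.4 178.5] [212.4 179.3] 896
th [-0.011 -0.006 -0.003 -0.001 -0.001 -0.001 -0.001] 
b [0.015 0.017 0.015 0.011 0.009 0.007 0.005 0.004 0.004 0.003 0.002 0.002
 0.001 0.001 0.001 0.001 0.001 0.    0.    0.   ]
[[0.0, 0.02, -0.0, -0.7, 0.0, -0.0, -1], [0.0, 0.03, -0.0, -0.8, 0.0, -0.0, -1], [0.0, 0.02, -0.0, -0.7, 0.0, -0.0, -1], [0.0, 0.02, -0.0, -0.5, 0.0, -0.0, -1], [0.0, 0.01, -0.0, -0.4, -0.0, -0.0, -1], [0.0, 0.01, -0.0, -0.3, 0.0, -0.0, -1], [-0.0, 0.01, -0.0, -0.2, 0.0, -0.0, -1]]
```

>>> {"fn": "jog_arm", "kwargs": {
  "commands": [
    [0,0.03,0,-0.8,0,0,-1],
    [0,0.03,0,-0.9,0,0,-1],
    [0,0.03,0,-0.8,0,0,-1],
    [0,0.02,0,-0.6,0,0,-1],
    [0,0.02,0,-0.5,0,0,-1],
    [0,0.01,0,-0.4,0,0,-1],
    [0,0.01,0,-0.3,0,0,-1]
  ]
}}

```text
time: 9.25
eef_pos: [517.3, 230.0, 106.3]
eef_rot: [[-0.999, 0.049, 0.0], [0.049, 0.999, 0.007], [0.0, 0.007, -1.0]]
wrist_force: [0.0, 0.3, -7.7]
opening: 29.1
finger_force: 82.2
```

```bash
sed -i 's/"BIAS",-.002/"BIAS",.002/' ctl.py; python3 - <<'E'
from ctl import *
st=look(); plan(st,hold(st,20),7)
E
```

```text
t 9.25 meas -0.015 pred -0.001 | b 0.007 cmd 0.006 | g [517.3 229.9 125.3] cmd [517.3 229.9 125.5] yaw -0.049 px [212.5 178.5] [212.5 179.3] 902
th [-0.014 -0.008 -0.003 -0.001 -0.001 -0.001 -0.001] 
b [0.021 0.023 0.02  0.015 0.012 0.009 0.007 0.006 0.005 0.004 0.003 0.003
 0.002 0.002 0.001 0.001 0.001 0.001 0.001 0.   ]
[[0.0, 0.03, -0.0, -0.9, 0.0, 0.0, -1], [0.0, 0.03, -0.0, -1.0, 0.0, -0.0, -1], [0.0, 0.03, -0.0, -0.8, 0.0, -0.0, -1], [0.0, 0.02, -0.0, -0.6, -0.0, 0.0, -1], [0.0, 0.01, -0.0, -0.4, -0.0, -0.0, -1], [0.0, 0.01, -0.0, -0.2, 0.0, -0.0, -1], [0.0, 0.0, -0.0, -0.1, 0.0, -0.0, -1]]
```

>>> {"fn": "jog_arm", "kwargs": {
  "commands": [
    [0,0.03,0,-0.9,0,0,-1],
    [0,0.03,0,-1.0,0,0,-1],
    [0,0.03,0,-0.8,0,0,-1],
    [0,0.02,0,-0.6,0,0,-1],
    [0,0.01,0,-0.4,0,0,-1],
    [0,0.01,0,-0.2,0,0,-1],
    [0,0,0,-0.1,0,0,-1]
  ]
}}

```text
time: 9.88
eef_pos: [517.3, 230.2, 106.3]
eef_rot: [[-0.999, 0.048, 0.0], [0.048, 0.999, 0.008], [-0.0, 0.008, -1.0]]
wrist_force: [-0.2, 0.4, -7.5]
opening: 29.1
finger_force: 82.1
```

```bash
cat >> ctl.py <<'E'
def seg(st,goal,n=8,N=20):
    a=np.array([*st["g"],st["yaw"]]); d=np.array(goal)-a
    t=np.minimum(np.arange(1,N+1)/n,1); return [list(a+d*x) for x in 10*t**3-15*t**4+6*t**5]
def toward(st,goal,step):
    a=np.array([*st["g"],st["yaw"]]); d=np.array(goal)-a; L=np.linalg.norm(d[:3]); return list(a+d*min(1,step/max(L,1e-6)))
STAGE=[414,-248,126,-.185]
E
python3 - <<'E'
from ctl import *
st=look(); plan(st,seg(st,toward(st,STAGE,50)),8)
E
```

```text
t 9.88 meas 0.015 pred -0.001 | b 0.008 cmd 0.007 | g [517.3 230.1 125.3] cmd [517.3 229.9 125.5] yaw -0.048 px [215.2 178.6] [215.2 179.5] 902
th [ 0.017  0.012  0.005 -0.002 -0.006 -0.007 -0.004  0.002] 
b [ 0.001  0.01   0.022  0.028  0.023  0.008 -0.009 -0.021 -0.025 -0.023
 -0.02  -0.016 -0.013 -0.01  -0.008 -0.006 -0.005 -0.004 -0.003 -0.003]
[[0.01, -0.09, -0.0, 0.4, -0.0, 0.0, -1], [0.08, -0.51, -0.0, -0.1, -0.0, 0.1, -1], [0.22, -1.33, -0.01, -0.8, -0.0, 0.2, -1], [0.41, -2.43, -0.02, -1.2, -0.0, 0.4, -1], [0.59, -3.55, -0.03, -0.9, -0.0, 0.6, -1], [0.73, -4.42, -0.04, -0.1, -0.0, 0.7, -1], [0.8, -4.88, -0.04, 0.9, 0.0, 0.8, -1], [0.82, -4.99, -0.04, 1.6, 0.0, 0.8, -1]]
```

>>> {"fn": "jog_arm", "kwargs": {
  "commands": [
    [0.01,-0.09,0,0.4,0,0,-1],
    [0.08,-0.51,0,-0.1,0,0.1,-1],
    [0.22,-1.33,-0.01,-0.8,0,0.2,-1],
    [0.41,-2.43,-0.02,-1.2,0,0.4,-1],
    [0.59,-3.55,-0.03,-0.9,0,0.6,-1],
    [0.73,-4.42,-0.04,-0.1,0,0.7,-1],
    [0.8,-4.88,-0.04,0.9,0,0.8,-1],
    [0.82,-4.99,-0.04,1.6,0,0.8,-1]
  ]
}}

```text
time: 10.6
eef_pos: [506.6, 179.1, 106.5]
eef_rot: [[-0.998, 0.065, -0.001], [0.065, 0.998, -0.021], [-0.0, -0.021, -1.0]]
wrist_force: [-1.0, -0.5, -6.7]
opening: 29.1
finger_force: 82.1
```

```bash
python3 - <<'E'
from ctl import *
st=look(); plan(st,seg(st,toward(st,STAGE,50)),8)
E
```

```text
t 10.60 meas 0.004 pred 0.002 | b -0.021 cmd -0.020 | g [506.7 179.5 125.5] cmd [506.7 180.9 125.6] yaw -0.065 px [235.2 183.2] [235.2 183.9] 908
th [ 0.008  0.007  0.003 -0.002 -0.006 -0.007 -0.004  0.001] 
b [-0.011  0.003  0.018  0.024  0.019  0.006 -0.011 -0.023 -0.026 -0.025
 -0.021 -0.017 -0.013 -0.011 -0.008 -0.007 -0.005 -0.004 -0.004 -0.003]
[[0.01, -0.06, 0.0, -0.5, 0.0, 0.0, -1], [0.08, -0.47, 0.01, -1.4, 0.0, 0.1, -1], [0.21, -1.29, 0.03, -2.2, 0.0, 0.2, -1], [0.37, -2.39, 0.05, -2.5, -0.0, 0.4, -1], [0.54, -3.51, 0.07, -2.3, 0.0, 0.6, -1], [0.67, -4.38, 0.09, -1.5, 0.0, 0.7, -1], [0.74, -4.85, 0.09, -0.6, 0.0, 0.8, -1], [0.75, -4.95, 0.1, 0.1, 0.0, 0.8, -1]]
```

Excellent tracking; I'll use longer 65 mm segments after this one.

>>> {"fn": "jog_arm", "kwargs": {
  "commands": [
    [0.01,-0.06,0,-0.5,0,0,-1],
    [0.08,-0.47,0.01,-1.4,0,0.1,-1],
    [0.21,-1.29,0.03,-2.2,0,0.2,-1],
    [0.37,-2.39,0.05,-2.5,0,0.4,-1],
    [0.54,-3.51,0.07,-2.3,0,0.6,-1],
    [0.67,-4.38,0.09,-1.5,0,0.7,-1],
    [0.74,-4.85,0.09,-0.6,0,0.8,-1],
    [0.75,-4.95,0.1,0.1,0,0.8,-1]
  ]
}}

```text
time: 11.32
eef_pos: [496.0, 130.4, 106.4]
eef_rot: [[-0.997, 0.078, -0.001], [0.078, 0.997, -0.023], [-0.0, -0.023, -1.0]]
wrist_force: [-0.2, 1.0, -6.5]
opening: 29.0
finger_force: 82.1
```

```bash
python3 - <<'E'
from ctl import *
st=look(); plan(st,seg(st,toward(st,STAGE,65)),8)
E
```

```text
t 11.32 meas -0.006 pred 0.001 | b -0.023 cmd -0.022 | g [496.  130.8 125.4] cmd [496.1 132.  125.6] yaw -0.078 px [254.5 187.6] [254.5 188.4] 909
th [-0.001  0.003  0.001 -0.004 -0.009 -0.01  -0.006  0.   ] 
b [ 0.002  0.023  0.039  0.044  0.035  0.015 -0.008 -0.025 -0.031 -0.029
 -0.024 -0.02  -0.016 -0.012 -0.01  -0.008 -0.006 -0.005 -0.004 -0.003]
[[0.01, -0.06, 0.0, -1.4, 0.0, 0.0, -1], [0.09, -0.58, 0.01, -2.6, -0.0, 0.1, -1], [0.24, -1.66, 0.03, -3.5, -0.0, 0.3, -1], [0.44, -3.09, 0.06, -3.8, -0.0, 0.5, -1], [0.64, -4.56, 0.1, -3.3, -0.0, 0.8, -1], [0.79, -5.7, 0.12, -2.1, 0.0, 0.9, -1], [0.87, -6.31, 0.13, -0.8, 0.0, 1.0, -1], [0.88, -6.44, 0.14, 0.1, 0.0, 1.0, -1]]
```

>>> {"fn": "jog_arm", "kwargs": {
  "commands": [
    [0.01,-0.06,0,-1.4,0,0,-1],
    [0.09,-0.58,0.01,-2.6,0,0.1,-1],
    [0.24,-1.66,0.03,-3.5,0,0.3,-1],
    [0.44,-3.09,0.06,-3.8,0,0.5,-1],
    [0.64,-4.56,0.1,-3.3,0,0.8,-1],
    [0.79,-5.7,0.12,-2.1,0,0.9,-1],
    [0.87,-6.31,0.13,-0.8,0,1.0,-1],
    [0.88,-6.44,0.14,0.1,0,1.0,-1]
  ]
}}

```text
time: 12.03
eef_pos: [482.4, 67.4, 106.3]
eef_rot: [[-0.995, 0.095, -0.001], [0.095, 0.995, -0.025], [-0.001, -0.025, -1.0]]
wrist_force: [-0.5, 0.1, -6.6]
opening: 28.6
finger_force: 82.2
```

```bash
python3 - <<'E'
from ctl import *
st=look(); plan(st,seg(st,toward(st,STAGE,70)),8)
E
```

```text
t 12.03 meas -0.030 pred 0.000 | b -0.025 cmd -0.024 | g [482.4  67.9 125.3] cmd [482.4  68.5 125.6] yaw -0.095 px [278.4 193.2] [278.4 194. ] 906
th [-0.021 -0.007 -0.003 -0.007 -0.011 -0.012 -0.008 -0.001] 
b [ 0.025  0.053  0.066  0.066  0.052  0.027  0.    -0.019 -0.027 -0.026
 -0.023 -0.018 -0.014 -0.012 -0.009 -0.007 -0.006 -0.005 -0.004 -0.003]
[[0.01, -0.02, 0.0, -2.8, -0.0, 0.0, -1], [0.09, -0.57, 0.01, -4.4, -0.0, 0.1, -1], [0.23, -1.74, 0.04, -5.2, -0.0, 0.3, -1], [0.41, -3.3, 0.07, -5.2, -0.0, 0.6, -1], [0.6, -4.89, 0.11, -4.4, -0.0, 0.8, -1], [0.74, -6.13, 0.14, -3.0, -0.0, 1.0, -1], [0.81, -6.79, 0.16, -1.4, 0.0, 1.1, -1], [0.83, -6.94, 0.16, -0.3, 0.0, 1.1, -1]]
```

>>> {"fn": "jog_arm", "kwargs": {
  "commands": [
    [0.01,-0.02,0,-2.8,0,0,-1],
    [0.09,-0.57,0.01,-4.4,0,0.1,-1],
    [0.23,-1.74,0.04,-5.2,0,0.3,-1],
    [0.41,-3.3,0.07,-5.2,0,0.6,-1],
    [0.6,-4.89,0.11,-4.4,0,0.8,-1],
    [0.74,-6.13,0.14,-3.0,0,1.0,-1],
    [0.81,-6.79,0.16,-1.4,0,1.1,-1],
    [0.83,-6.94,0.16,-0.3,0,1.1,-1]
  ]
}}

```text
time: 12.75
eef_pos: [467.6, -1.3, 106.3]
eef_rot: [[-0.993, 0.114, -0.001], [0.114, 0.993, -0.021], [-0.001, -0.021, -1.0]]
wrist_force: [0.1, 0.8, -7.0]
opening: 29.2
finger_force: 82.2
```

```bash
python3 - <<'E'
from ctl import *
st=look(); plan(st,seg(st,toward(st,STAGE,70)),8)
E
```

```text
t 12.75 meas -0.046 pred -0.001 | b -0.021 cmd -0.019 | g [467.6  -0.9 125.3] cmd [4.676e+02 1.000e-01 1.257e+02] yaw -0.114 px [305.6 199.5] [305.6 200.1] 929
th [-0.035 -0.015 -0.007 -0.008 -0.012 -0.013 -0.009 -0.002] 
b [ 0.046  0.076  0.086  0.082  0.064  0.037  0.008 -0.014 -0.022 -0.023
 -0.02  -0.016 -0.013 -0.01  -0.008 -0.006 -0.005 -0.004 -0.003 -0.003]
[[0.01, 0.01, -0.0, -3.7, -0.0, 0.0, -1], [0.07, -0.54, 0.0, -5.4, -0.0, 0.1, -1], [0.19, -1.72, 0.02, -6.0, -0.0, 0.3, -1], [0.35, -3.29, 0.05, -5.8, -0.0, 0.6, -1], [0.5, -4.89, 0.08, -4.8, -0.0, 0.8, -1], [0.62, -6.14, 0.11, -3.2, -0.0, 1.0, -1], [0.68, -6.8, 0.12, -1.5, 0.0, 1.1, -1], [0.69, -6.95, 0.12, -0.3, 0.0, 1.1, -1]]
```

>>> {"fn": "jog_arm", "kwargs": {
  "commands": [
    [0.01,0.03,0,-4.5,0,0,-1],
    [0.07,-0.51,0,-6.4,0,0.1,-1],
    [0.19,-1.68,0.02,-7.1,0,0.3,-1],
    [0.35,-3.25,0.05,-6.8,0,0.6,-1],
    [0.5,-4.86,0.08,-5.7,0,0.8,-1],
    [0.62,-6.11,0.11,-4.0,0,1.0,-1],
    [0.68,-6.77,0.12,-2.3,0,1.1,-1],
    [0.69,-6.92,0.12,-1.1,0,1.1,-1]
  ]
}}

```text
time: 13.47
eef_pos: [452.9, -69.6, 106.3]
eef_rot: [[-0.991, 0.133, 0.001], [0.133, 0.991, -0.002], [-0.002, -0.002, -1.0]]
wrist_force: [0.8, 0.9, -7.4]
opening: 29.3
finger_force: 82.3
```

```bash
sed -i 's/"BIAS",.002/"BIAS",.014/' ctl.py; python3 - <<'E'
from ctl import *
d=json.load(open("st.json")); d["b"]+=.014; json.dump(d,open("st.json","w"))
st=look(); plan(st,seg(st,toward(st,STAGE,70)),8)
E
```

```text
t 13.47 meas 0.013 pred -0.002 | b -0.002 cmd 0.001 | g [452.8 -69.6 125.3] cmd [452.9 -68.3 125.8] yaw -0.134 px [340.9 206.8] [340.9 207.4] 924
th [ 0.02   0.016  0.007 -0.002 -0.008 -0.009 -0.004  0.003] 
b [-0.004  0.01   0.028  0.037  0.03   0.01  -0.013 -0.031 -0.036 -0.034
 -0.028 -0.023 -0.018 -0.015 -0.012 -0.009 -0.008 -0.006 -0.005 -0.004]
[[0.01, -0.12, -0.0, 0.2, 0.0, 0.0, -1], [0.06, -0.7, -0.0, -0.6, -0.0, 0.1, -1], [0.15, -1.87, -0.0, -1.6, -0.0, 0.3, -1], [0.28, -3.42, -0.01, -2.1, -0.0, 0.6, -1], [0.41, -5.0, -0.01, -1.7, -0.0, 0.8, -1], [0.5, -6.24, -0.01, -0.6, -0.0, 1.0, -1], [0.55, -6.89, -0.01, 0.8, 0.0, 1.1, -1], [0.56, -7.04, -0.01, 1.8, 0.0, 1.1, -1]]
```

>>> {"fn": "jog_arm", "kwargs": {
  "commands": [
    [0.01,-0.12,0,0.2,0,0,-1],
    [0.06,-0.7,0,-0.6,0,0.1,-1],
    [0.15,-1.87,0,-1.6,0,0.3,-1],
    [0.28,-3.42,-0.01,-2.1,0,0.6,-1],
    [0.41,-5.0,-0.01,-1.7,0,0.8,-1],
    [0.5,-6.24,-0.01,-0.6,0,1.0,-1],
    [0.55,-6.89,-0.01,0.8,0,1.1,-1],
    [0.56,-7.04,-0.01,1.8,0,1.1,-1]
  ]
}}

```text
time: 14.18
eef_pos: [437.7, -138.9, 106.2]
eef_rot: [[-0.988, 0.153, -0.003], [0.153, 0.988, -0.032], [-0.002, -0.032, -0.999]]
wrist_force: [-0.8, -0.0, -6.5]
opening: 28.8
finger_force: 82.3
```

```bash
python3 - <<'E'
from ctl import *
st=look(); plan(st,seg(st,toward(st,STAGE,60)),8)
E
```

```text
t 14.18 meas 0.011 pred 0.003 | b -0.032 cmd -0.031 | g [ 437.8 -138.3  125.2] cmd [ 438.1 -136.7  125.8] yaw -0.154 px [369.7 213.4] [369.7 214. ] 932
th [ 0.016  0.012  0.005 -0.002 -0.007 -0.008 -0.005  0.002] 
b [-0.027 -0.009  0.01   0.02   0.017  0.001 -0.017 -0.031 -0.035 -0.032
 -0.027 -0.022 -0.017 -0.014 -0.011 -0.009 -0.007 -0.006 -0.005 -0.004]
[[0.01, -0.09, 0.0, -0.2, 0.0, 0.0, -1], [0.04, -0.58, 0.02, -1.2, 0.0, 0.1, -1], [0.1, -1.57, 0.05, -2.4, 0.0, 0.3, -1], [0.18, -2.9, 0.09, -2.9, 0.0, 0.5, -1], [0.27, -4.25, 0.13, -2.7, 0.0, 0.7, -1], [0.33, -5.31, 0.16, -1.9, 0.0, 0.9, -1], [0.36, -5.86, 0.17, -0.8, 0.0, 1.0, -1], [0.37, -5.99, 0.18, 0.0, 0.0, 1.0, -1]]
```

>>> {"fn": "jog_arm", "kwargs": {
  "commands": [
    [0.01,-0.09,0,-0.2,0,0,-1],
    [0.04,-0.58,0.02,-1.2,0,0.1,-1],
    [0.1,-1.57,0.05,-2.4,0,0.3,-1],
    [0.18,-2.9,0.09,-2.9,0,0.5,-1],
    [0.27,-4.25,0.13,-2.7,0,0.7,-1],
    [0.33,-5.31,0.16,-1.9,0,0.9,-1],
    [0.36,-5.86,0.17,-0.8,0,1.0,-1],
    [0.37,-5.99,0.18,0,0,1.0,-1]
  ]
}}

```text
time: 14.9
eef_pos: [425.1, -196.8, 106.1]
eef_rot: [[-0.985, 0.17, -0.003], [0.17, 0.985, -0.032], [-0.002, -0.032, -0.999]]
wrist_force: [0.1, 0.8, -8.0]
opening: 29.2
finger_force: 82.3
```

```bash
python3 - <<'E'
from ctl import *
st=look(); plan(st,seg(st,toward(st,STAGE,60)),8)
E
```

```text
t 14.90 meas -0.022 pred 0.002 | b -0.032 cmd -0.031 | g [ 425.2 -196.2  125.1] cmd [ 425.4 -195.4  125.9] yaw -0.171 px [391.  218.6] [391. 219.] 947
th [-0.015 -0.005 -0.003 -0.005 -0.009 -0.009 -0.006 -0.001] 
b [ 0.009  0.032  0.044  0.045  0.036  0.017 -0.003 -0.017 -0.023 -0.022
 -0.019 -0.015 -0.012 -0.01  -0.008 -0.006 -0.005 -0.004 -0.003 -0.003]
[[0.0, -0.01, 0.0, -2.3, 0.0, 0.0, -1], [0.02, -0.44, 0.01, -3.6, -0.0, 0.1, -1], [0.06, -1.34, 0.04, -4.3, -0.0, 0.2, -1], [0.12, -2.54, 0.07, -4.4, -0.0, 0.5, -1], [0.17, -3.77, 0.11, -3.8, -0.0, 0.7, -1], [0.21, -4.72, 0.14, -2.8, 0.0, 0.8, -1], [0.23, -5.23, 0.15, -1.6, 0.0, 0.9, -1], [0.23, -5.35, 0.15, -0.8, 0.0, 0.9, -1]]
```

>>> {"fn": "jog_arm", "kwargs": {
  "commands": [
    [0,-0.01,0,-2.3,0,0,-1],
    [0.02,-0.44,0.01,-3.6,0,0.1,-1],
    [0.06,-1.34,0.04,-4.3,0,0.2,-1],
    [0.12,-2.54,0.07,-4.4,0,0.5,-1],
    [0.17,-3.77,0.11,-3.8,0,0.7,-1],
    [0.21,-4.72,0.14,-2.8,0,0.8,-1],
    [0.23,-5.23,0.15,-1.6,0,0.9,-1],
    [0.23,-5.35,0.15,-0.8,0,0.9,-1]
  ]
}}

```text
time: 15.62
eef_pos: [414.0, -248.6, 106.2]
eef_rot: [[-0.983, 0.184, -0.001], [0.184, 0.983, -0.018], [-0.002, -0.018, -1.0]]
wrist_force: [0.5, 1.0, -6.9]
opening: 29.0
finger_force: 82.3
```

```bash
sed -i 's/r=head(s); m=/r=head(s); cv2.imwrite("pics\/last.png",r[4]); m=/' ctl.py; python3 - <<'E'
from ctl import *
st=look(); plan(st,hold(st),8)
f=cv2.imread("pics/last.png"); cv2.imwrite("pics/st.png",cv2.resize(f[150:310,330:450],(600,800))[:600])
E
```

```text
t 15.62 meas -0.035 pred -0.001 | b -0.018 cmd -0.017 | g [ 414.1 -248.3  125.2] cmd [ 414.  -248.1  126.1] yaw -0.185 px [411.7 223.1] [411.7 223.6] 947
th [-0.03  -0.016 -0.007 -0.003 -0.002 -0.002 -0.002 -0.002] 
b [0.021 0.03  0.027 0.021 0.016 0.012 0.01  0.008 0.006 0.005 0.004 0.003
 0.003 0.002 0.002 0.001 0.001 0.001]
[[0.0, 0.07, -0.0, -2.2, 0.0, 0.0, -1], [-0.0, 0.09, -0.0, -2.7, 0.0, -0.0, -1], [-0.0, 0.08, -0.0, -2.5, 0.0, -0.0, -1], [-0.0, 0.07, -0.0, -2.2, 0.0, -0.0, -1], [0.0, 0.06, -0.0, -1.9, 0.0, -0.0, -1], [0.0, 0.06, -0.0, -1.7, 0.0, -0.0, -1], [0.0, 0.05, -0.0, -1.5, 0.0, -0.0, -1], [-0.0, 0.05, -0.0, -1.4, 0.0, -0.0, -1]]
```

View pics/st.png

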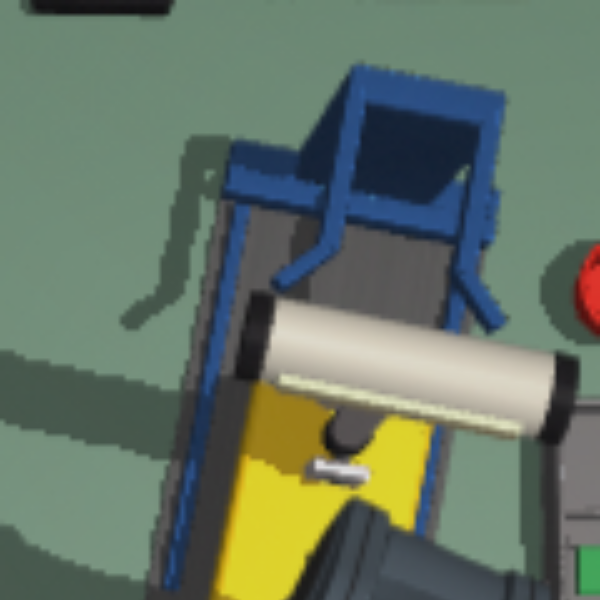

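>>> {"fn": "jog_arm", "kwargs": {
  "commands": [
    [0,0.07,0,-2.3,0,0,-1],
    [0,0.09,0,-2.9,0,0,-1],
    [0,0.09,0,-2.8,0,0,-1],
    [0,0.08,0,-2.5,0,0,-1],
    [0,0.07,0,-2.2,0,0,-1],
    [0,0.06,0,-2.0,0,0,-1],
    [0,0.06,0,-1.8,0,0,-1],
    [0,0.05,0,-1.6,0,0,-1]
  ]
}}

```text
time: 16.33
eef_pos: [414.2, -247.6, 106.2]
eef_rot: [[-0.983, 0.183, 0.005], [0.183, 0.983, 0.011], [-0.002, 0.012, -1.0]]
wrist_force: [0.5, -0.3, -6.9]
opening: 28.9
finger_force: 82.3
```

```bash
sed -i 's/"BIAS",.014/"BIAS",.018/' ctl.py; python3 - <<'E'
from ctl import *
d=np.array([512.2,-265.6,0]);R=lampR(-.185,0)
for u,v in((398,252),(426,88)):
    print("fork in dock frame",R.T@(at("top",330+u/5,150+v/5,220)-d))
for u,v in((247,205),(183,585)): print("Lrail inner",R.T@(at("top",330+u/5,150+v/5,18)-d))
for u,v in((432,460),(450,340)): print("Rrail inner",R.T@(at("top",330+u/5,150+v/5,18)-d))
for u,v in((240,192),(465,240)): print("stop edge",R.T@(at("top",330+u/5,150+v/5,30)-d))
g,yaw,_,Rl=pose(ctrl.read_state())
for u,v in((250,400),(215,590),(432,440)): print("lamp edge in dock; lamp y=+-55 pred:",(R.T@(at("top",330+u/5,150+v/5,90)-d))[:2],"g",(R.T@(g-d))[:2])
st=look(); plan(st,hold(st),6)
E
```

```text
fork in dock frame [129.42091897  -1.35684436 220.        ]
fork in dock frame [223.78294834  -0.39705474 220.        ]
Lrail inner [188.37177715  67.48282551  18.        ]
Lrail inner [-56.30438767  62.60424134  18.        ]
Rrail inner [ 51.3926609  -75.44098038  18.        ]
Rrail inner [128.50196525 -73.37635695  18.        ]
stop edge [192.76081639  74.35193234  30.        ]
stop edge [190.49289197 -69.54147398  30.        ]
lamp edge in dock; lamp y=+-55 pred: [54.05644084 50.28210879] g [-99.65155811  -0.57691347]
lamp edge in dock; lamp y=+-55 pred: [-61.93163828  49.91700833] g [-99.65155811  -0.57691347]
lamp edge in dock; lamp y=+-55 pred: [ 51.86050164 -60.61312559] g [-99.65155811  -0.57691347]
t 16.33 meas -0.047 pred -0.002 | b 0.012 cmd 0.007 | g [ 414.1 -247.8  125.2] cmd [ 414. -248.  126.] yaw -0.184 px [410.8 223. ] [410.8 223.5] 950
th [-0.042 -0.023 -0.01  -0.004 -0.003 -0.002] 
b [0.056 0.064 0.055 0.044 0.034 0.026 0.021 0.017 0.013 0.011 0.009 0.007
 0.006 0.005 0.004 0.003 0.002 0.002]
[[0.0, 0.09, -0.0, -2.8, 0.0, -0.0, -1], [-0.0, 0.11, -0.0, -3.3, -0.0, -0.0, -1], [-0.0, 0.09, -0.0, -2.7, -0.0, 0.0, -1], [-0.0, 0.07, -0.0, -2.1, 0.0, -0.0, -1], [-0.0, 0.05, -0.0, -1.5, 0.0, -0.0, -1], [-0.0, 0.04, -0.0, -1.1, 0.0, -0.0, -1]]
```

>>> {"fn": "jog_arm", "kwargs": {
  "commands": [
    [0,0.12,0,-3.7,0,0,-1],
    [0,0.15,0,-4.6,0,0,-1],
    [0,0.13,0,-3.9,0,0,-1],
    [0,0.1,0,-3.2,0,0,-1],
    [0,0.08,0,-2.5,0,0,-1],
    [0,0.07,0,-2.0,0,0,-1]
  ]
}}

```text
time: 16.88
eef_pos: [414.4, -246.6, 106.2]
eef_rot: [[-0.983, 0.183, 0.011], [0.183, 0.982, 0.044], [-0.002, 0.045, -0.999]]
wrist_force: [0.0, -0.1, -6.6]
opening: 29.0
finger_force: 82.2
```

```bash
sed -i 's/"BIAS",.018/"BIAS",.028/' ctl.py; cat >> ctl.py <<'E'
DOCK=np.array([512.2,-265.6,0])
def dk(x,y,z): return [*(DOCK+lampR(-.185,0)@[x,y,z]),-.185]
E
python3 - <<'E'
from ctl import *
d=json.load(open("st.json")); d["b"]=pose(ctrl.read_state())[2]; json.dump(d,open("st.json","w"))
st=look(); plan(st,hold(st),6)
E
```

```text
t 16.88 meas 0.043 pred -0.002 | b 0.045 cmd 0.045 | g [ 414.2 -247.4  125.2] cmd [ 414. -248.  126.] yaw -0.184 px [419.8 224.8] [419.8 225.3] 942
th [0.042 0.024 0.011 0.005 0.004 0.004] 
b [-0.014 -0.031 -0.029 -0.023 -0.017 -0.013 -0.01  -0.008 -0.006 -0.005
 -0.004 -0.003 -0.003 -0.002 -0.002 -0.001 -0.001 -0.001]
[[0.0, -0.11, -0.0, 3.4, -0.0, 0.0, -1], [-0.0, -0.15, -0.01, 4.4, -0.0, -0.0, -1], [-0.0, -0.14, -0.01, 4.3, 0.0, -0.0, -1], [0.0, -0.13, -0.0, 3.9, -0.0, -0.0, -1], [0.0, -0.12, -0.0, 3.6, -0.0, -0.0, -1], [0.0, -0.11, -0.0, 3.3, -0.0, 0.0, -1]]
```

>>> {"fn": "jog_arm", "kwargs": {
  "commands": [
    [0,-0.12,0,3.7,0,0,-1],
    [0,-0.15,-0.01,4.7,0,0,-1],
    [0,-0.15,-0.01,4.6,0,0,-1],
    [0,-0.14,0,4.2,0,0,-1],
    [0,-0.13,0,3.8,0,0,-1],
    [0,-0.12,0,3.5,0,0,-1]
  ]
}}

```text
time: 17.43
eef_pos: [414.0, -248.8, 106.2]
eef_rot: [[-0.983, 0.185, 0.0], [0.185, 0.983, -0.013], [-0.002, -0.013, -1.0]]
wrist_force: [-0.0, 0.1, -7.6]
opening: 28.8
finger_force: 82.5
```

```bash
sed -i 's/"BIAS",.028/"BIAS",.022/' ctl.py
python3 - <<'E'
from ctl import *
d=json.load(open("st.json")); d["b"]=pose(ctrl.read_state())[2]; json.dump(d,open("st.json","w"))
st=look(); plan(st,hold(st),6)
E
```

```text
t 17.43 meas 0.011 pred 0.004 | b -0.013 cmd -0.013 | g [ 414.  -248.5  125.2] cmd [ 414. -248.  126.] yaw -0.186 px [416.9 224.3] [416.9 224.7] 948
th [0.01  0.005 0.002 0.001 0.    0.   ] 
b [-0.021 -0.021 -0.018 -0.014 -0.011 -0.009 -0.007 -0.006 -0.004 -0.004
 -0.003 -0.002 -0.002 -0.002 -0.001 -0.001 -0.001 -0.001]
[[0.0, -0.02, -0.0, 0.5, 0.0, 0.0, -1], [0.0, -0.02, -0.0, 0.5, -0.0, -0.0, -1], [-0.0, -0.01, -0.0, 0.3, 0.0, -0.0, -1], [0.0, -0.0, -0.0, 0.1, -0.0, 0.0, -1], [0.0, 0.0, -0.0, -0.1, 0.0, 0.0, -1], [-0.0, 0.01, -0.0, -0.2, 0.0, 0.0, -1]]
```

>>> {"fn": "jog_arm", "kwargs": {
  "commands": [
    [-0.2,-0.02,0,0.5,0,0,-1],
    [-1.3,0.0,0,0.5,0,0,-1],
    [-3,0.03,0,0.3,0,0,-1],
    [-4.7,0.06,0,0.1,0,0,-1],
    [-5.8,0.08,0,-0.1,0,0,-1],
    [-6,0.1,0,-0.2,0,0,-1]
  ]
}}

```text
time: 17.98
eef_pos: [475.7, -258.9, 106.2]
eef_rot: [[-0.983, 0.184, 0.003], [0.183, 0.983, -0.011], [-0.005, -0.01, -1.0]]
wrist_force: [1.0, 0.6, -6.5]
opening: 28.7
finger_force: 82.4
```

```bash
python3 - <<'E'
from ctl import *
d=json.load(open("st.json")); d["g"]=list(np.array(d["g"])+lampR(-.185,0)@[60,1,0]); json.dump(d,open("st.json","w"))
st=look(); print("dock frame",lampR(-.185,0).T@(np.array(st["g"])-DOCK)); plan(st,seg(st,dk(-5,1,126)),8)
E
```

```text
t 17.98 meas 0.009 pred 0.000 | b -0.010 cmd -0.009 | g [ 475.6 -258.7  125.2] cmd [ 473.2 -258.   126. ] yaw -0.185 px [420.4 199.9] [420.4 200.1] 921
dock frame [-39.73294085   0.28987886 126.00912962]
th [0.007 0.004 0.002 0.001 0.    0.    0.    0.   ] 
b [-0.016 -0.016 -0.014 -0.011 -0.009 -0.007 -0.005 -0.004 -0.003 -0.002
 -0.002 -0.002 -0.001 -0.001 -0.001 -0.001 -0.001 -0.    -0.    -0.   ]
[[-0.06, -0.01, -0.0, 0.4, -0.0, -0.0, -1], [-0.36, -0.01, -0.0, 0.4, -0.0, -0.0, -1], [-0.96, 0.01, 0.0, 0.3, -0.0, -0.0, -1], [-1.74, 0.03, 0.0, 0.1, -0.0, -0.0, -1], [-2.52, 0.05, 0.0, -0.0, -0.0, -0.0, -1], [-3.11, 0.07, 0.0, -0.1, -0.0, -0.0, -1], [-3.42, 0.08, 0.0, -0.2, -0.0, -0.0, -1], [-3.47, 0.08, 0.0, -0.3, -0.0, -0.0, -1]]
```

>>> {"fn": "jog_arm", "kwargs": {
  "commands": [
    [-0.06,-0.01,0,0.4,0,0,-1],
    [-0.36,-0.01,0,0.4,0,0,-1],
    [-0.96,0.01,0,0.3,0,0,-1],
    [-1.74,0.03,0,0.1,0,0,-1],
    [-2.52,0.05,0,0,0,0,-1],
    [-3.11,0.07,0,-0.1,0,0,-1],
    [-3.42,0.08,0,-0.2,0,0,-1],
    [-3.47,0.08,0,-0.3,0,0,-1]
  ]
}}

```text
time: 18.7
eef_pos: [508.3, -264.1, 106.2]
eef_rot: [[-0.983, 0.184, 0.002], [0.184, 0.983, -0.005], [-0.003, -0.005, -1.0]]
wrist_force: [0.5, -0.7, -7.4]
opening: 28.9
finger_force: 82.4
```

```bash
python3 - <<'E'
from ctl import *
st=look(); print("dock frame",lampR(-.185,0).T@(np.array(st["g"])-DOCK)); plan(st,seg(st,dk(-5,1,86)),8)
f=cv2.imread("pics/last.png");g=ctrl.grab_frame("side")
cv2.imwrite("pics/in.png",np.hstack([cv2.resize(f[140:300,350:470],(375,500)),cv2.resize(g[120:280,230:365],(422,500))]))
E
```

```text
t 18.70 meas -0.020 pred 0.000 | b -0.005 cmd -0.004 | g [ 508.3 -264.   125.2] cmd [ 507.4 -263.7  126. ] yaw -0.185 px [419.7 186. ] [419.7 186.7] 907
dock frame [ -5.0329156    0.98911183 126.00246638]
th [-0.019 -0.01  -0.005 -0.002 -0.001 -0.001 -0.001 -0.002] 
b [0.019 0.024 0.021 0.017 0.013 0.01  0.008 0.006 0.005 0.004 0.003 0.003
 0.002 0.002 0.001 0.001 0.001 0.001 0.001 0.   ]
[[-0.0, 0.04, 0.06, -1.3, 0.0, -0.0, -1], [-0.0, 0.06, 0.41, -1.6, 0.0, -0.0, -1], [-0.0, 0.05, 1.1, -1.4, 0.0, -0.0, -1], [-0.0, 0.05, 2.0, -1.2, 0.0, -0.0, -1], [-0.0, 0.04, 2.9, -0.9, 0.0, -0.0, -1], [-0.0, 0.04, 3.59, -0.8, 0.0, -0.0, -1], [-0.0, 0.04, 3.94, -0.7, 0.0, -0.0, -1], [-0.0, 0.04, 4.0, -0.6, 0.0, -0.0, -1]]
```

View pics/in.png

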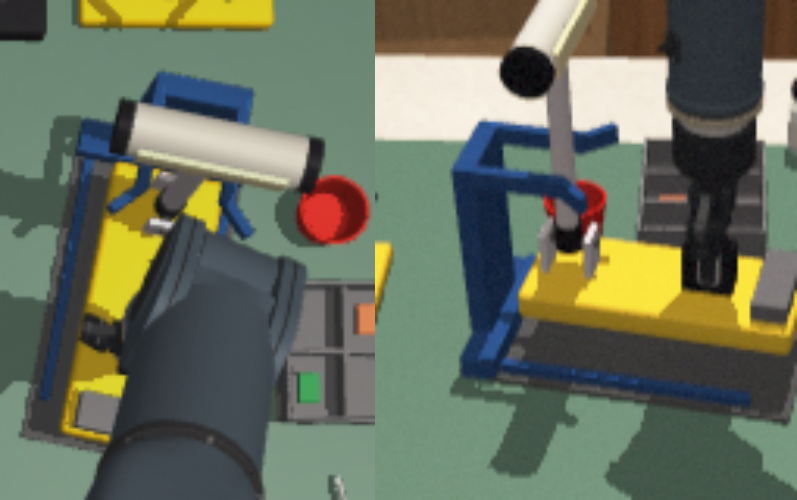

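The mast is between the fork arms (side view, about (565,180)) and the base is above the plate between the rails. Lowering.

>>> {"fn": "jog_arm", "kwargs": {
  "commands": [
    [0,0.05,0.06,-1.6,0,0,-1],
    [0,0.06,0.41,-1.9,0,0,-1],
    [0,0.06,1.1,-1.7,0,0,-1],
    [0,0.05,2.0,-1.4,0,0,-1],
    [0,0.04,2.9,-1.0,0,0,-1],
    [0,0.04,3.59,-0.9,0,0,-1],
    [0,0.04,3.94,-0.7,0,0,-1],
    [0,0.04,4.0,-0.6,0,0,-1]
  ]
}}

```text
time: 19.47
eef_pos: [507.1, -263.2, 65.1]
eef_rot: [[-0.983, 0.183, 0.001], [0.183, 0.983, 0.005], [-0.0, 0.005, -1.0]]
wrist_force: [-0.7, -0.6, -7.1]
opening: 28.9
finger_force: 82.5
```

```bash
python3 - <<'E'
from ctl import *
st=look(); print("dock frame",lampR(-.185,0).T@(np.array(st["g"])-DOCK)); plan(st,hold(st),8)
E
```

```text
t 19.47 meas -0.019 pred -0.002 | b 0.005 cmd 0.007 | g [ 507.1 -263.3   84.1] cmd [ 507.4 -263.7   86. ] yaw -0.184 px [416.2 190. ] [416.2 190.8] 849
dock frame [-5.03291398  1.0339726  86.00094457]
th [-0.017 -0.009 -0.004 -0.002 -0.001 -0.001 -0.001 -0.001] 
b [0.025 0.028 0.024 0.019 0.014 0.011 0.009 0.007 0.006 0.005 0.004 0.003
 0.002 0.002 0.002 0.001 0.001 0.001]
[[0.0, 0.03, -0.0, -1.1, -0.0, -0.0, -1], [0.0, 0.04, -0.0, -1.2, 0.0, 0.0, -1], [0.0, 0.03, -0.0, -1.0, 0.0, -0.0, -1], [0.0, 0.02, -0.0, -0.7, 0.0, -0.0, -1], [0.0, 0.02, -0.0, -0.5, -0.0, 0.0, -1], [0.0, 0.01, -0.0, -0.3, 0.0, 0.0, -1], [-0.0, 0.0, -0.0, -0.1, 0.0, -0.0, -1], [0.0, 0.0, -0.0, -0.0, 0.0, -0.0, -1]]
```

>>> {"fn": "jog_arm", "kwargs": {
  "commands": [
    [0,0.03,0.1,-1.1,0,0,-1],
    [0,0.04,0.2,-1.2,0,0,-1],
    [0,0.03,0.35,-1.0,0,0,-1],
    [0,0.02,0.5,-0.7,0,0,-1],
    [0,0.01,0.65,-0.4,0,0,-1],
    [0,0,0.8,0,0,0,-1],
    [0,0,0.9,0.3,0,0,-1],
    [0,0,0.95,0.4,0,0,-1]
  ]
}}

```text
time: 20.18
eef_pos: [507.7, -263.3, 56.6]
eef_rot: [[-0.983, 0.183, 0.002], [0.183, 0.983, -0.002], [-0.002, -0.002, -1.0]]
wrist_force: [-0.3, 0.7, -6.7]
opening: 28.8
finger_force: 82.4
```

```bash
python3 - <<'E'
from h import *
s=ctrl.read_state(); print(pose(s)[:3],s["wrist_force"],s["ft_torque"],s["time"])
E
```

```text
(array([ 507.68578064, -263.24048551,   75.64591882]), np.float64(-0.18419212674913887), np.float64(-0.0019507294338649839)) [-0.30645314  0.665256   -6.68046341] [ 0.08164212  0.20750406 -0.02393289] 20.1833
```

3 mm left before contact; slow approach until the wrist load drops.

>>> {"fn": "jog_arm", "kwargs": {
  "commands": [
    [0,0,0.06,0,0,0,-1],
    [0,0,0.12,0,0,0,-1],
    [0,0,0.18,0,0,0,-1],
    [0,0,0.24,0,0,0,-1],
    [0,0,0.3,0,0,0,-1],
    [0,0,0.34,0,0,0,-1],
    [0,0,0.36,0,0,0,-1]
  ]
}}

```text
time: 20.77
eef_pos: [507.6, -264.0, 53.6]
eef_rot: [[-0.983, 0.184, 0.002], [0.184, 0.983, -0.002], [-0.003, -0.002, -1.0]]
wrist_force: [-1.3, 0.2, 3.3]
opening: 29.2
finger_force: 83.6
```

```bash
python3 - <<'E'
from h import *
s=ctrl.read_state(); print(pose(s)[:3],s["wrist_force"],s["ft_torque"],s["time"])
E
```

```text
(array([ 507.5339458 , -263.96585113,   72.61228911]), np.float64(-0.18532792715934376), np.float64(-0.0016880970131738504)) [-1.28347842  0.1685368   3.30135047] [0.44039072 0.63664609 0.04831654] 20.7667
```

>>> {"fn": "jog_arm", "kwargs": {
  "commands": [
    [0,0,0,0,0,0,-0.2],
    [0,0,0,0,0,0,0.1],
    [0,0,0,0,0,0,0.4],
    [0,0,0,0,0,0,0.6],
    [0,0,0,0,0,0,0.6],
    [0,0,0,0,0,0,0.6]
  ]
}}

```text
time: 21.27
eef_pos: [507.8, -263.9, 53.3]
eef_rot: [[-0.983, 0.184, 0.002], [0.184, 0.983, -0.002], [-0.003, -0.002, -1.0]]
wrist_force: [-0.2, 0.2, 0.1]
opening: 68.3
finger_force: 0.0
```

>>> {"fn": "jog_arm", "kwargs": {
  "commands": [
    [0,0,-0.5,0,0,0,0.6],
    [0,0,-1.5,0,0,0,0.6],
    [0,0,-3,0,0,0,0.6],
    [0,0,-4.5,0,0,0,0.6],
    [0,0,-6,0,0,0,0.6],
    [0,0,-7.5,0,0,0,0.6],
    [0.5,0,-9,0,0,0,0.6],
    [1,0,-10,0,0,0,0.6]
  ]
}}

```text
time: 21.93
eef_pos: [498.0, -262.0, 155.5]
eef_rot: [[-0.983, 0.184, 0.004], [0.184, 0.983, -0.003], [-0.005, -0.002, -1.0]]
wrist_force: [0.3, -0.8, 0.1]
opening: 68.2
finger_force: 0.0
```

>>> {"fn": "jog_arm", "kwargs": {
  "commands": [
    [0,0,0,0,0,0,0.6],
    [0,0,0,0,0,0,0.6],
    [0,0,0,0,0,0,0.6],
    [0,0,0,0,0,0,0.6],
    [0,0,0,0,0,0,0.6],
    [0,0,0,0,0,0,0.6],
    [0,0,0,0,0,0,0.6],
    [0,0,0,0,0,0,0.6]
  ]
}}

```text
time: 22.6
eef_pos: [497.5, -261.7, 152.9]
eef_rot: [[-0.983, 0.184, 0.002], [0.184, 0.983, -0.002], [-0.002, -0.002, -1.0]]
wrist_force: [0.1, 0.6, 0.2]
opening: 68.4
finger_force: 0.0
```

```bash
python3 - <<'E'
from h import *
f=ctrl.grab_frame("top");g=ctrl.grab_frame("side")
cv2.imwrite("pics/fin.png",np.hstack([cv2.resize(f[140:300,350:470],(375,500)),cv2.resize(g[120:280,230:365],(422,500))]))
E
```

```text
(no output)
```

View pics/fin.png

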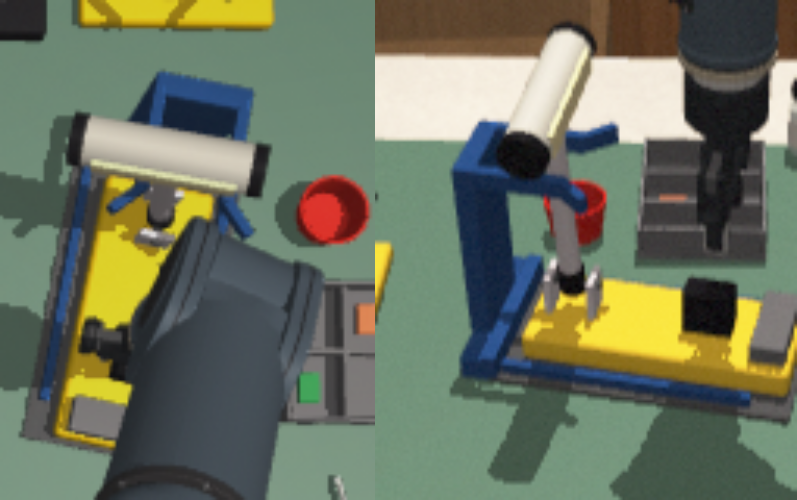

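The lamp stands in the dock and the mast leans on the near fork arm. I'll let it settle, then check that it is still.

>>> {"fn": "jog_arm", "kwargs": {
  "commands": [
    [0,0,-0.5,0,0,0,0.6],
    [0,0,-1,0,0,0,0.6],
    [0,0,-1,0,0,0,0.6],
    [0,0,-1,0,0,0,0.6],
    [0,0,-1,0,0,0,0.6],
    [0,0,-1,0,0,0,0.6],
    [0,0,-1,0,0,0,0.6],
    [0,0,-1,0,0,0,0.6]
  ]
}}

```text
time: 23.37
eef_pos: [497.5, -261.7, 163.1]
eef_rot: [[-0.983, 0.184, 0.002], [0.184, 0.983, -0.002], [-0.002, -0.002, -1.0]]
wrist_force: [0.4, -1.0, -0.0]
opening: 68.1
finger_force: 0.0
```

>>> {"fn": "jog_arm", "kwargs": {
  "commands": [
    [0,0,0,0,0,0,0.6],
    [0,0,0,0,0,0,0.6],
    [0,0,0,0,0,0,0.6],
    [0,0,0,0,0,0,0.6],
    [0,0,0,0,0,0,0.6],
    [0,0,0,0,0,0,0.6],
    [0,0,0,0,0,0,0.6],
    [0,0,0,0,0,0,0.6]
  ]
}}

```text
time: 24.03
eef_pos: [497.6, -261.7, 163.2]
eef_rot: [[-0.983, 0.184, 0.002], [0.184, 0.983, -0.002], [-0.002, -0.002, -1.0]]
wrist_force: [0.2, -0.1, 0.0]
opening: 68.6
finger_force: 0.0
```

```bash
python3 - <<'E'
from h import *
S=dict(eef_pos=np.array([507.5,-264,53.6]),eef_rot=lampR(-.185,0)@F)
for i in range(8):
    r=head(S)
    if i in(0,7): print(r[0]-.022,r[1])
print(ctrl.read_state()["wrist_force"])
E
```

```text
-0.1562629211902721 [403.40665874 188.78359096]
-0.15614532433944098 [403.41716329 188.76877235]
[0.34135752 1.11727022 0.23952126]
```

The mast is at rest at about -0.156 rad, so I'm handing in.

```bash
python3 -c "
from rig import ctrl
print(ctrl.finish_job())"
```

```text
the job is handed in; nothing more can be done
None
```

I handed the job in at about 24 s: the mast was balanced for 5 s well away from the dock, then the lamp was docked and released with its mast at rest in the fork (lean about 0.16 rad); no verdict came back.

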